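Rehang a lift-off case flap on its sprung hinge pin

ROBOT

A 6-joint arm with a two-finger parallel gripper is mounted at the origin on the work surface. World frame = base frame: x ahead of the robot, y to its left, z up, the work surface at z = 0. Lengths are in m, angles in rad, forces in N, time in s.
With the tool pointing down it reaches from about 0.325 to 0.75 m from the base axis. Payload 7.6 kg.
Tool frame: the origin (TCP) lies between the finger pads; the fingertips stand 22 mm ahead of it and the grasp point (between the pads) lies 3 mm ahead of it (tips_ahead is the distance from the TCP to the fingertips, in m); z points along the fingers, y is the direction in which the jaws open and shut (so a half turn about z gives the same grasp; the last joint's range is limited). The gripper opens to 85 mm and grips with 20 to 120 N. Pads are 22 mm wide; open, the fingers measure 114 mm over their backs; the gripper's body (76 mm by 85 mm) begins 54 mm behind the grasp point. The pads swing forward as they close: fully open they stand 13 mm farther back than shut.
Start: joints at [1.054, 0.052, 1.401, -0, 1.689, -0.07], TCP at [0.227, 0.473, 0.219] pointing down, gripper open.
Joint ranges: [-2.9, 2.9], [-0.91, 2.17], [0.12, 2.37], [-1.06, 4.2], [0.26, 2.73], [-2.93, 2.93]. Speed limits (rad/s): [2.57, 2.57, 3.01, 3.14, 3.14, 3.14].

INTERFACE

Orientations are given as a unit quaternion [w, x, y, z].
In Python, from bench import * gives the robot as it stands.
- The arm moves only by the tool drive_tool, never from a script. Its argument "moves" is a list of rows, each a list of 7 numbers: the shift along the world's x, y, z in mm, then the turn, a rotation vector about the world's x, y, z in rad, then the opening, from 0 (shut) to 1 (fully open). In form: [[dx, dy, dz, rx, ry, rz, fingers], ...]. A call has 1 to 8 rows; each row is the pose to reach, as a shift and turn from the pose commanded when the call began; what a row does not reach only later rows make up. A row lasts 1/8 s, in which the tool goes at most 62.5 mm and 10.7 degrees, less where a joint would pass 70% of its speed; a pose out of reach is approached as far as the arm can. A call with a gripper value outside its range is refused whole. The fingers move at their own pace and stop on an object; "force" is the grip in N (left out, the last holds). Time passes only in rows, so rows that repeat a pose let the fingers close. It gives the time, the measured TCP pose, the force and the opening at its end, in the units of the state.
- read_state(): the state, without advancing time (a new reading comes with each control period).
- camera(name): name is "side" or "top"; returns (picture, depth): 384x512x3 uint8, red, green, blue; 384x512 float32, m along the optical axis (not along the pixel's ray), 0 where there is no reading.
- camera_params(name): a dict with "intrinsics" (3x3 intrinsics, pixels), "rvec" (rotation vector, rad) and "tvec" (3), from world to camera coordinates, as OpenCV has them. Camera axes: x right, y down, z forward; pixel columns grow to the right and rows downward; lengths in m; the calibration is good to about 2 mm. A picture is of the moment at which its call begins. camera_params takes no time and is no camera call.
- close_job(): hands the job in, once; it reports no verdict.
The state is a dict: "time": time; "joint_pos": joint angles; "qd": joint speeds; "tau": joint torques, N m; "eef_pos": TCP position; "tool_rot": TCP orientation; "ft_force": force on the tool from outside, world axes, zero at the start; "ft_torque": the same for the moment, N m; "grip_width": finger opening in m.
Only numpy, scipy, OpenCV 4.12 (cv2) and the standard library are available. Lean on these libraries where they do the work, as an engineer would, in place of code of your own. Each camera call takes 0.05 s, during which the arm holds its last target.

TASK

The clear hinged flap is on the empty display case: pull its sprung hinge pin back by pinching the two upright tabs together, lift the flap off and rehang it on the other case, the one with the flower in it. Both hinge pins must end fully home in the holes of that case's hinge bracket with the flap lying shut and flat on the rim. The cases are light joinery: press and slide gently, feeling for the bracket, and leave the other things on the table alone.

Things in the scene. Friction and masses are not known exactly. Their poses are not given: they have to be found in the camera images.
- flap: Loose clear flap, about 0.23 kg. Origin on its hinge axis at mid-barrel; y along the axis towards the sprung pin, z up when shut, panel to -x. Steel barrel 16 mm diameter, y -63 to +63 mm. Clear panel with aluminium edging, 3 mm thick, x -110 to -4, y -61 to +75 mm (its hinge corner is notched: y to +62 behind x = -34); its underside is level with the barrel's (z = -8 mm).
- flap_grip (a point): Midway between the outer faces of the two tabs while hung: on the flap at x 0, y +1, z +28 mm; flap's axes. The tabs stand upright on the barrel: flat steel, 16 mm wide in x, 6 mm thick in y, tops at z = 40 mm. Pinch their outer faces together along y, 58 mm to about 40 mm, with 25 to 40 N: this pulls the pin in, and the flap is carried so.
- fixed_tab (a point): Outer face of the tab that is part of the flap: on the flap at x 0, y -28, z +28 mm.
- pin_tab (a point): Outer face of the tab that moves with the sprung pin: on the flap at x 0, y +30, z +28 mm while hung; it goes towards -y as the pin is pulled in.
- fixed_tip (a point): Round end of the fixed pin, 6 mm diameter, standing 5.5 mm out of the barrel's -y end: on the flap at x 0, y -68.5, z 0 mm.
- pin_tip (a point): Round end of the sprung pin at the flap's +y end: on the flap at y = 84.5 mm while hung, 66 mm when pulled right in. The tip is 6 mm diameter and 5.5 mm long, behind it a shoulder (flange of 13 mm diameter) on a 10 mm diameter rod.
- flap_front (a point): Middle of the panel's free edge (opposite the hinge): on the flap at x -110, y 7, z -6.5 mm.
- hinge_pin (a joint): How far the sprung pin is pulled in, m: 0 properly hung (shoulder on the bracket's ear), -0.0015 out as far as it goes with nothing before it, +0.0185 pulled right in. The spring pushes it out with 3.5 N at 0, 7 N fully in. About 0.004 to 0.007 with the tabs released: the tip stands on the ear and has missed the hole.
- case_empty: The empty wooden case, fixed, open on top, on which the flap hangs at first: x -76 to +55, y -80 to +80 mm, front and side rims 60 mm high. Origin on the table under it; hinge bracket at its +x side.
- empty_hinge (a point): Centre of the empty case's hinge bracket, on the hinge axis midway between the ears: on the case at x 47, y 0, z 68 mm, case's axes. The flap hangs with its origin 8 mm to the -y side of it. Same bracket as on the full case, but exactly centred.
- case_full: The other case, fixed, same make, size and axes as the empty one, with a flower plaque lying inside, well below the rim.
- full_hinge (a point): NOMINAL centre of the full case's hinge bracket: on the case at x 47, y 0, z 68 mm, case's axes. The bracket is screwed on through slots and really sits up to 12 mm from here in x, either way (not in y or z). This point does not show it: feel for it. It does not yield when touched. Hung, the flap's origin is 8 mm to the -y side of the true centre.
- full_ear (a point): Nominal centre of the hole, at the inner face, of the ear at -y, for the fixed pin: 71 mm to -y of full_hinge (shifts with the bracket). A like ear at +71 mm takes the sprung pin. Each: 9 mm thick, x -11 to +14, top 11 mm above the axis, 9 mm square hole on the axis. Pin pulled in, the flap has 8 mm of play between the ears.
- full_stop (a point): Nominal middle of the backstop's face, 8.3 mm to +x of the axis, from the seat up to 6 mm above the axis (shifts with the bracket). The level seat is 8 mm below the axis, flush with the case's rim, x -32 to +14 from the axis. With the barrel lying on the seat and against the backstop the pins face the holes.
- phone: Bystander: dark phone, 75 x 155 x 9 mm, lying on the table. Origin: centre of the underside.
- paint_jar: Bystander: small jar, 48 mm diameter, 45 mm high, on the brown board on the robot's side of the gap between the cases. Origin: centre of the underside.
- tape: Bystander: empty tape core, 84 mm outside diameter, 22 mm high, lying flat on the brown board beyond the gap between the cases. Origin: centre of the underside.
- brush: Bystander: paint brush 170 mm long lying on the table near the robot. Origin: centre of its underside.

How it is judged:
By the outcome, as a careful person would: the job done as asked, in the order asked, and still so for the second after the job is handed in, with the robot touching nothing.
It also fails if it takes over 67 s, if anything falls off the work surface, if the arm or the gripper's body presses on something with over 40 N, if the wrist force passes 120 N, or if a joint passes its speed limit or range.

## Working session

There is one attempt and no reset: what is moved stays moved. The work goes in short steps, Python scripts to look and compute and a tool call to move; the robot and the scene stay as the last step left them, time stands still between calls to the robot, and variables do not carry over. Pictures are saved under pics/ and viewed, and the job is handed in when it is done.

Besides the shell and the picture viewer there is one more tool, called after ">>>" in YAML: its name, and indented under it one key for each argument. drive_tool: Moves the arm, as the interface text tells. Its arguments: {"type":"object","properties":{"moves":{"type":"array","items":{"type":"array","items":{"type":"number"}}},"force":{"type":"number"}},"required":["moves"]}

```bash
mkdir -p pics; ls; cat > h.py <<'E'
from bench import *
import numpy as np, cv2
def save(n,img,crop=None,s=1):
    if crop: img=img[crop[1]:crop[3],crop[0]:crop[2]]
    img=cv2.resize(img,None,fx=s,fy=s,interpolation=cv2.INTER_CUBIC)
    cv2.imwrite('pics/'+n,img[:,:,::-1])
def P(name):
    p=camera_params(name);K=np.array(p['intrinsics']);R=cv2.Rodrigues(np.array(p['rvec'],float))[0];t=np.array(p['tvec'],float).ravel()
    return K,R,t
def ray(name,u,v):
    K,R,t=P(name); d=R.T@np.linalg.inv(K)@np.array([u,v,1.]); return -R.T@t,d
def onz(name,u,v,z):
    o,d=ray(name,u,v); return o+d*(z-o[2])/d[2]
def dep(name,D,u,v):
    o,d=ray(name,u,v); return o+d*D[int(round(v)),int(round(u))]
def proj(name,X):
    K,R,t=P(name); c=K@(R@np.array(X,float)+t); return c[:2]/c[2]
def tri(n1,p1,n2,p2):
    o1,d1=ray(n1,*p1);o2,d2=ray(n2,*p2)
    A=np.array([d1,-d2]).T; s=np.linalg.lstsq(A,o2-o1,rcond=None)[0]
    a=o1+d1*s[0];b=o2+d2*s[1]; return (a+b)/2,np.linalg.norm(a-b)
E
python3 - <<'E'
from h import *
for n in('top','side'):
    p,d=camera(n); np.savez('pics/%s0.npz'%n,p=p,d=d); save(n+'0.png',p,s=1.5)
    print(n,-P(n)[1].T@P(n)[2],P(n)[0])
print(read_state())
E
```

```text
pics
top [0.28807667 0.00401366 1.22898458] [[387.89983912   0.         260.91027513]
 [  0.         387.89983912 198.81131989]
 [  0.           0.           1.        ]]
side [ 0.27720387 -0.80104835  1.02786181] [[453.08664157   0.         263.44994682]
 [  0.         453.08664157 192.71187429]
 [  0.           0.           1.        ]]
{'time': 0.1, 'joint_pos': array([ 1.05372874e+00,  5.27626028e-02,  1.40159392e+00,  7.65435509e-06,
        1.68858879e+00, -7.03061903e-02]), 'qd': array([-0.00038309, -0.00142409, -0.00421406,  0.00151883,  0.00047878,
       -0.00102246]), 'tau': array([ 1.48013190e-03, -3.82583964e+01, -3.60984170e+01, -8.96737583e-05,
        4.78968839e-03, -2.28051135e-05]), 'eef_pos': array([0.22666958, 0.47324327, 0.21777728]), 'tool_rot': array([-1.99424570e-04,  2.21527099e-01,  9.75153981e-01, -6.46271900e-04]), 'ft_force': array([0.53735279, 0.27568337, 0.79481703]), 'ft_torque': array([0.00104322, 0.01055102, 0.04278113]), 'grip_width': 0.08485441079683369}
```

View pics/top0.png

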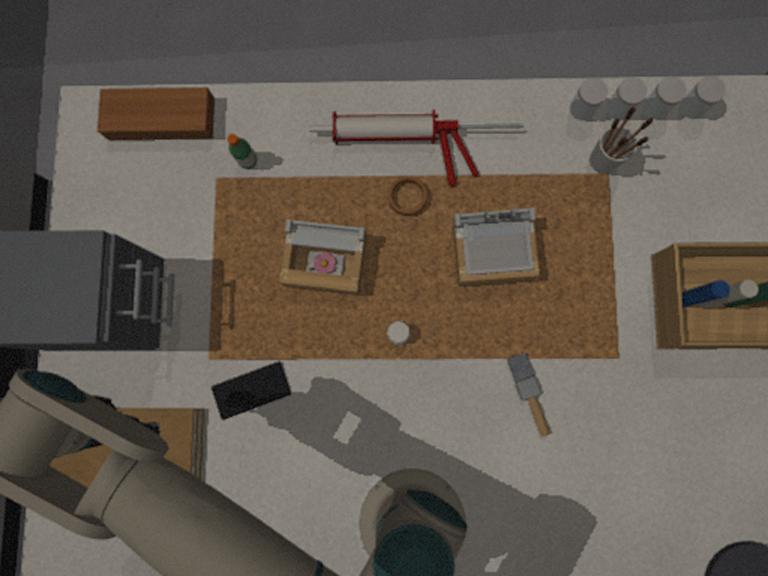

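View pics/side0.png

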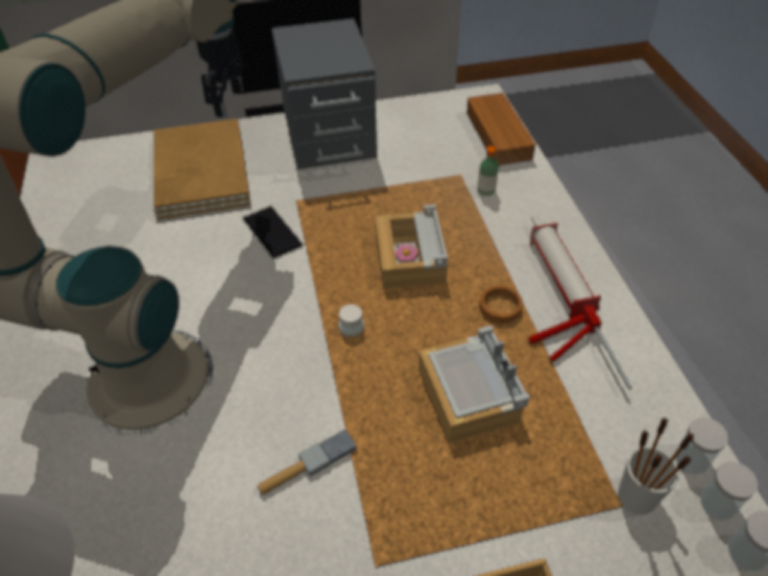

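View zooms.

Both views show the empty case with flap (top ≈(497,245) in the 1.5x picture) and the full case with the pink flower (≈(324,258)). I'll zoom in.

```bash
python3 - <<'E'
from h import *
t=np.load('pics/top0.npz')['p'];s=np.load('pics/side0.npz')['p']
save('te.png',t,(290,130,370,195),9); save('tf.png',t,(180,135,255,205),9)
save('se.png',s,(270,210,360,300),6.6); save('sf.png',s,(240,125,310,200),7.5)
E
```

```text
(no output)
```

View pics/te.png

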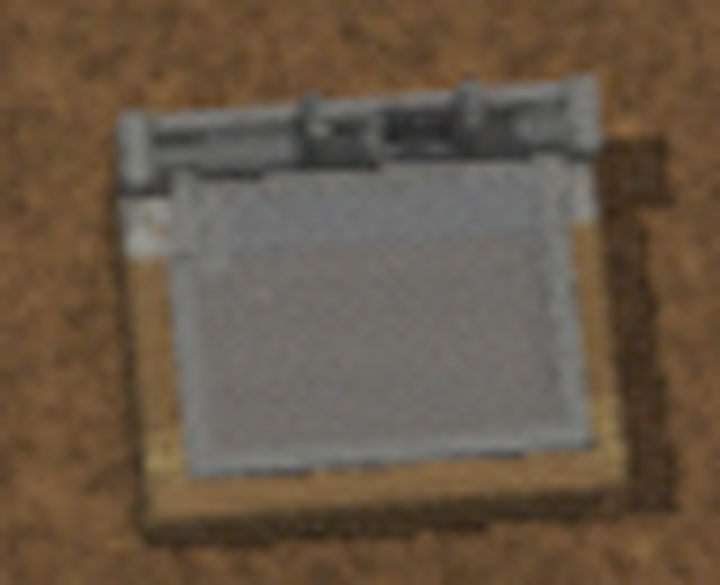

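View pics/tf.png

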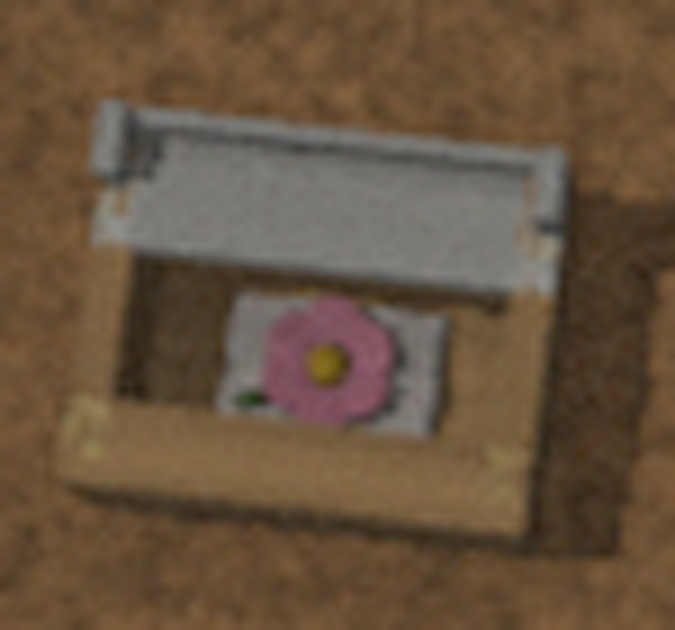

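View pics/se.png

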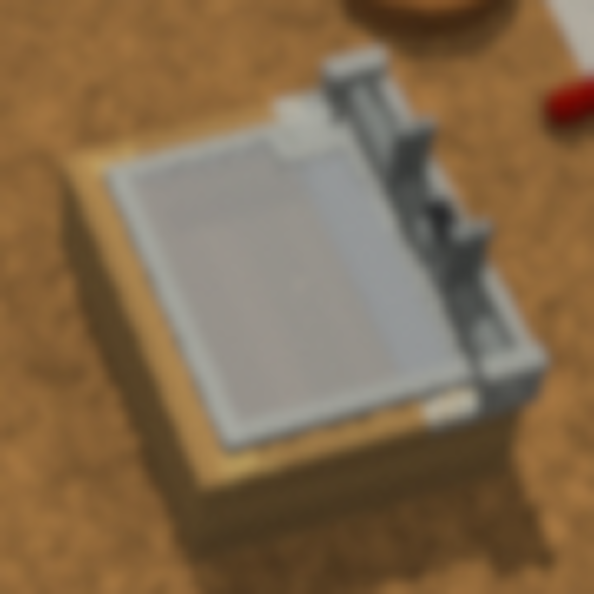

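View pics/sf.png

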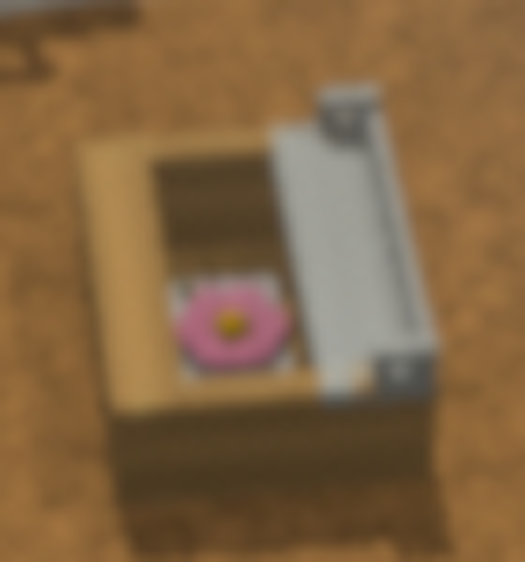

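```bash
cat >> h.py <<'E'
def px(c,s,x,y): return ((x+.5)/s-.5+c[0],(y+.5)/s-.5+c[1])
TE=lambda x,y:px((290,130),9,x,y)
TF=lambda x,y:px((180,135),9,x,y)
SE=lambda x,y:px((270,210),6.6,x,y)
SF=lambda x,y:px((240,125),7.5,x,y)
E
python3 - <<'E'
from h import *
np.set_printoptions(precision=4,suppress=True)
print('EMPTY tri')
for n,a,b in [('front+y',(140,517),(66,155)),('front-y',(628,485),(205,487)),('ear+ytopc',(135,150),(357,66)),('ear-ytopc',(585,112),(515,362)),
  ('tab+ tip',(311,115),(418,125)),('tab- tip',(471,100),(478,228)),('panel f+y',(190,470),(115,172)),('panel f-y',(592,442),(230,442))]:
    print(n,*tri('top',TE(*a),'side',SE(*b)))
print('FULL tri')
for n,a,b in [('front+y',(62,490),(80,147)),('front-y',(528,533),(115,410)),('ear+ytop outerback',(97,100),(378,90)),('ear-ytop outback',(567,150),(437,350)),
 ('seat front+y',(93,243),(270,128)),('seat front-y',(550,293),(322,395))]:
    print(n,*tri('top',TF(*a),'side',SF(*b)))
D=np.load('pics/top0.npz')['d']
print('depth z:')
for n,f,q in [('rim e',TE,(400,495)),('panel',TE,(390,350)),('seat full',TF,(330,200)),('rim full',TF,(300,460)),('ear+ e',TE,(135,150)),('ear- e',TE,(585,110)),('tab',TE,(311,115)),('tab',TE,(471,100)),('ear+f',TF,(110,140)),('ear-f',TF,(548,190))]:
    u,v=f(*q); print(n,dep('top',D,u,v))
E
```

```text
EMPTY tri
front+y [ 0.4872 -0.0955  0.0549] 0.0025364805042220637
front-y [ 0.4965 -0.2594  0.06  ] 0.002609656036072736
ear+ytopc [ 0.61   -0.0942  0.0746] 0.002375029584643632
ear-ytopc [ 0.6209 -0.2455  0.0776] 0.002130631368437397
tab+ tip [ 0.6131 -0.1498  0.1044] 0.002397661401711574
tab- tip [ 0.6179 -0.2023  0.1055] 0.003246436815190364
panel f+y [ 0.5027 -0.1122  0.0602] 0.003147550327384589
panel f-y [ 0.5099 -0.2466  0.0658] 0.0021012532874754362
FULL tri
front+y [0.485  0.2694 0.0563] 0.007089678826882346
front-y [0.4661 0.1088 0.0619] 0.0024475597525617345
ear+ytop outerback [0.6155 0.2573 0.0721] 0.0023426038276434494
ear-ytop outback [0.5941 0.0951 0.0783] 0.000897999924998011
seat front+y [0.5689 0.2606 0.0576] 0.0024958952654884343
seat front-y [0.5497 0.1024 0.0565] 0.001196556660705979
depth z:
rim e [ 0.4921 -0.1826  0.0602]
panel [ 0.542  -0.1805  0.0608]
seat full [0.5809 0.178  0.0624]
rim full [0.4907 0.1872 0.0599]
ear+ e [ 0.6079 -0.0938  0.0776]
ear- e [ 0.6212 -0.2459  0.0753]
tab [ 0.611  -0.1492  0.1074]
tab [ 0.6156 -0.2018  0.1074]
ear+f [0.5969 0.2499 0.0842]
ear-f [0.579  0.1013 0.0816]
```

```bash
python3 - <<'E'
from h import *
np.set_printoptions(precision=4,suppress=True)
def cloud(n):
    D=np.load(f'pics/{n}0.npz')['d'];K,R,t=P(n)
    v,u=np.mgrid[:384,:512]; r=np.stack([u,v,np.ones_like(u)],-1)@np.linalg.inv(K).T*D[...,None]
    X=(r-t)@R; X[D==0]=np.nan; return X
for n in('top','side'):
  X=cloud(n)
  for nm,y0,y1 in(('empty',-.3,-.06),('full',.07,.3)):
    m=(X[...,1]>y0)&(X[...,1]<y1)&(X[...,0]>.45)&(X[...,0]<.66)&(X[...,2]>.053)&(X[...,2]<.2)
    p=X[m]; 
    r=cv2.minAreaRect((p[:,:2]*1000).astype(np.float32)); print(n,nm,r, 'rim z',np.median(p[(p[:,2]<.068)][:,2]))
    e=p[(p[:,2]>.073)&(p[:,2]<.09)]; 
    mid=np.median(p[:,1])
    for s in(1,-1):
        q=e[(s*(e[:,1]-mid)>.06)]; print('  ear',s,len(q),q.mean(0),q.min(0),q.max(0))
    tb=p[p[:,2]>.095]
    if len(tb):
      for s in(1,-1):
        q=tb[s*(tb[:,1]+.177)>0]; print('  tab',s,len(q),q.mean(0),q.min(0),q.max(0))
E
```

```text
top empty ((558.775390625, -172.48129272460938), (138.32427978515625, 160.78164672851562), 4.270778179168701) rim z 0.06279086907749165
  ear 1 42 [ 0.6093 -0.0963  0.0775] [ 0.5957 -0.1108  0.0732] [ 0.6224 -0.0888  0.0817]
  ear -1 42 [ 0.6204 -0.2401  0.078 ] [ 0.607  -0.2472  0.0732] [ 0.6324 -0.2316  0.0848]
  tab 1 22 [ 0.6107 -0.1524  0.1043] [ 0.6027 -0.1743  0.0961] [ 0.6187 -0.1461  0.1104]
  tab -1 17 [ 0.6142 -0.1982  0.1033] [ 0.6071 -0.2029  0.0953] [ 0.6219 -0.1774  0.1106]
top full ((539.3224487304688, 184.35025024414062), (161.26104736328125, 130.86146545410156), 83.18545532226562) rim z 0.060716557605156554
  ear 1 29 [0.6008 0.2515 0.0792] [0.5895 0.2453 0.0732] [0.612  0.2567 0.0856]
  ear -1 35 [0.5842 0.1051 0.0788] [0.569  0.0971 0.074 ] [0.5957 0.1214 0.0838]
side empty ((559.5518188476562, -174.27940368652344), (138.94920349121094, 164.47129821777344), 4.269608497619629) rim z 0.06282961150892877
  ear 1 73 [ 0.6111 -0.1047  0.0769] [ 0.5975 -0.124   0.0732] [ 0.6235 -0.0875  0.0833]
  ear -1 36 [ 0.621  -0.2482  0.0784] [ 0.6082 -0.2516  0.0734] [ 0.6332 -0.2443  0.083 ]
  tab 1 33 [ 0.612  -0.1529  0.1035] [ 0.6036 -0.1572  0.0952] [ 0.6197 -0.1484  0.1094]
  tab -1 33 [ 0.6154 -0.2041  0.1041] [ 0.6084 -0.2084  0.0952] [ 0.6242 -0.1783  0.113 ]
side full ((541.5567626953125, 182.222900390625), (168.41004943847656, 131.53941345214844), 82.96517944335938) rim z 0.05999158313323497
  ear 1 32 [0.6025 0.2487 0.0768] [0.5883 0.2356 0.0731] [0.6138 0.2575 0.0828]
  ear -1 32 [0.5839 0.0994 0.0779] [0.5709 0.092  0.0732] [0.5953 0.1143 0.0838]
```

Both cases are consistent across views: empty-hinge grip at about (0.614, -0.176, 0.096) with yaw +0.0745, and full-case true hinge at about (0.591, 0.178) with yaw -0.12. Next I'll move over to the flap.

>>> drive_tool:
  moves:
    - [24,-40,0,0,0,0.07,1]
    - [50,-84,0,0,0,0.14,1]
    - [77,-129,0,0,0,0.2,1]
    - [104,-174,0,0,0,0.27,1]
    - [131,-220,0,0,0,0.33,1]
    - [158,-265,0,0,0,0.4,1]
    - [185,-310,0,0,0,0.46,1]
    - [212,-355,0,0,0,0.521,1]
  force: 32

```text
time: 1.1
eef_pos: [0.4393, 0.1169, 0.2183]
tool_rot: [-0.0, -0.038, 0.999, 0.0]
ft_force: [0.6, -0.3, 0.3]
grip_width: 0.0855
```

>>> drive_tool:
  moves:
    - [27,-45,0,0,0,0,1]
    - [54,-90,0,0,0,0,1]
    - [81,-135,0,0,0,0,1]
    - [108,-180,0,0,0,0,1]
    - [135,-225,0,0,0,0,1]
    - [157,-264,0,0,0,0,1]
    - [175,-294,0,0,0,0,1]
    - [175,-294,0,0,0,0,1]

```text
time: 2.1
eef_pos: [0.6139, -0.1775, 0.2167]
tool_rot: [-0.001, -0.036, 0.999, 0.0]
ft_force: [0.0, 1.0, -0.1]
grip_width: 0.0857
```

```bash
python3 - <<'E'
from h import *
s=read_state();print({k:np.round(s[k],4) for k in s})
for n,c in(('top',(260,100,400,205)),('side',(240,160,380,300))):
    p,d=camera(n); np.savez('pics/%s1.npz'%n,p=p,d=d); save(n+'1.png',p,c,4)
E
```

```text
{'time': np.float64(2.1), 'joint_pos': array([-3.3920e-01,  3.8270e-01,  1.0243e+00, -1.0000e-04,  1.7371e+00,
       -1.9815e+00]), 'qd': array([ 0.0393, -0.0482,  0.0439,  0.0129,  0.0035,  0.0152]), 'tau': array([ -1.3861, -50.8423, -37.3077,  -0.1593,  -0.0749,  -0.1712]), 'eef_pos': array([ 0.6139, -0.1775,  0.2167]), 'tool_rot': array([-1.200e-03, -3.580e-02,  9.994e-01,  4.000e-04]), 'ft_force': array([ 0.0074,  0.9573, -0.0546]), 'ft_torque': array([-0.0297,  0.0372,  0.0027]), 'grip_width': np.float64(0.0857)}
```

View pics/side1.png

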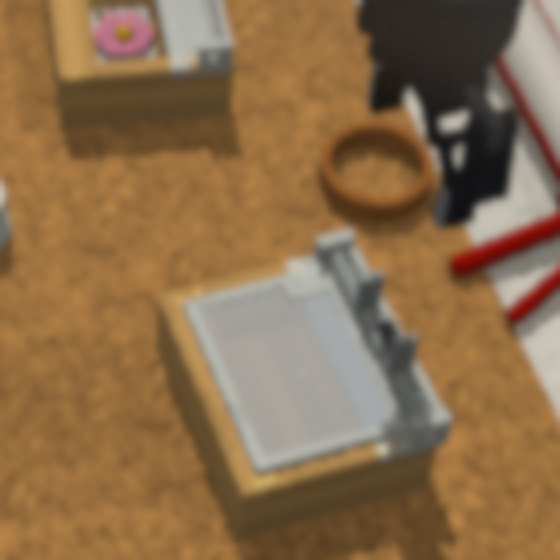

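View pics/top1.png

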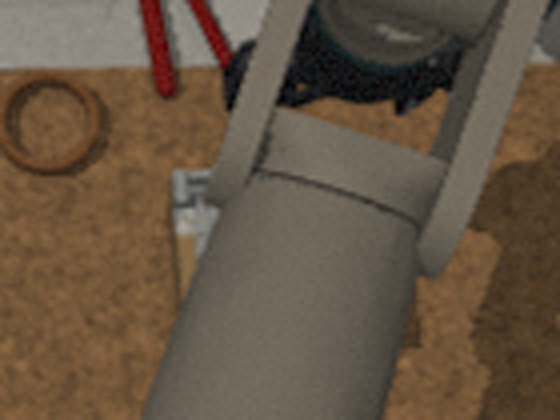

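The side view shows the tool above the flap, with the fingers near (470,170) in the crop and the tabs at (370,290) and (405,350). Descending.

>>> drive_tool:
  moves:
    - [0,0,-25,0,0,0,1]
    - [0,0,-50,0,0,0,1]
    - [0,0,-72,0,0,0,1]
    - [0,0,-84,0,0,0,1]
    - [0,0,-95,0,0,0,1]
    - [0,0,-105,0,0,0,1]
    - [0,0,-105,0,0,0,1]

```text
time: 3.08
eef_pos: [0.6135, -0.1754, 0.1128]
tool_rot: [-0.001, -0.037, 0.999, 0.0]
ft_force: [0.1, -0.4, 0.2]
grip_width: 0.0854
```

```bash
python3 - <<'E'
from h import *
for n,c in(('side',(260,180,380,300)),):
    p,d=camera(n); save(n+'2.png',p,c,5)
E
```

```text
(no output)
```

View pics/side2.png

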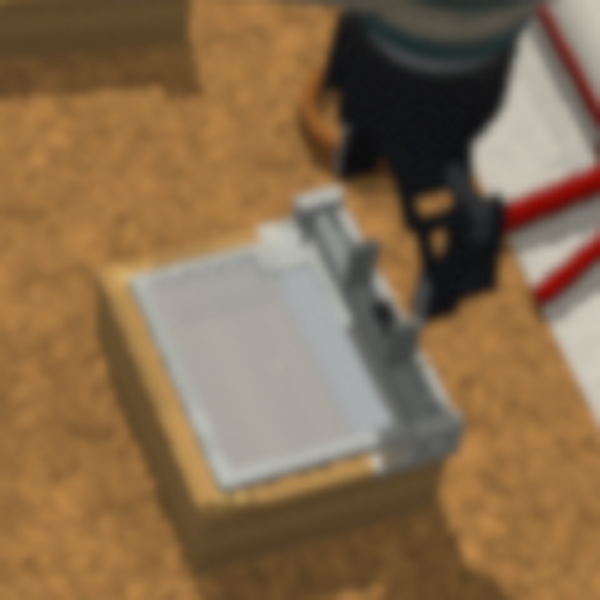

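```bash
python3 - <<'E'
from h import *
for X in [(0.6165,-.2204,.104),(.6165,-.2204,.091),(.6175,-.2205,.14),(.616,-.202,.108),(.612,-.150,.108)]:
    q=proj('side',X); print(X,(q-[260,180]+.5)*5)
E
```

```text
(0.6165, -0.2204, 0.104) [419.0731465  355.47317927]
(0.6165, -0.2204, 0.091) [415.74942142 370.55722198]
(0.6175, -0.2205, 0.14) [430.61944829 312.07352113]
(0.616, -0.202, 0.108) [406.19006387 321.27890521]
(0.612, -0.15, 0.108) [363.61376998 242.14588528]
```

```bash
python3 - <<'E'
from h import *
np.set_printoptions(precision=4,suppress=True)
p,d=camera('side'); print(read_state()['eef_pos'])
for q in [(435,305),(445,285),(430,298),(420,300),(480,280),(345,170),(355,160),(440,240)]:
    u,v=px((260,180),5,*q); print(q,dep('side',d,u,v),p[int(round(v)),int(round(u))])
save('side3.png',p,(310,190,370,250),10)
E
```

```text
[ 0.6141 -0.1756  0.114 ]
(435, 305) [ 0.6133 -0.2308  0.1604] [21 20 22]
(445, 285) [ 0.6083 -0.2439  0.1948] [15 17 20]
(430, 298) [ 0.6107 -0.2294  0.1649] [36 36 38]
(420, 300) [ 0.6088 -0.224   0.1569] [67 67 66]
(480, 280) [ 0.6234 -0.2473  0.1982] [20 21 22]
(345, 170) [ 0.605  -0.1305  0.1445] [32 25 19]
(355, 160) [ 0.6065 -0.1368  0.1594] [13 14 13]
(440, 240) [ 0.2772 -0.801   1.0279] [109  80  47]
```

View pics/side3.png

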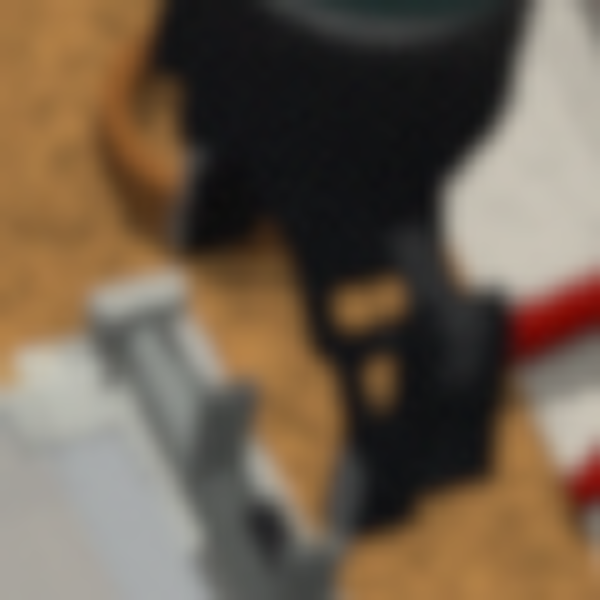

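```bash
python3 - <<'E'
from h import *
np.set_printoptions(precision=4,suppress=True)
s=np.load('pics/side0.npz')
save('s0g.png',s['p'],(110,20,190,90),8)
print((proj('side',(.227,.473,.219))-[110,20])*8,(proj('side',(.227,.473,.197))-[110,20])*8,(proj('side',(.227,.473,.25))-[110,20])*8)
p,d=camera('side')
# min z of dark pixels near the gripper
K,R,t=P('side');v,u=np.mgrid[:384,:512]; r=np.stack([u,v,np.ones_like(u)],-1)@np.linalg.inv(K).T*d[...,None];X=(r-t)@R
m=(p.max(2)<60)&(X[...,0]>.55)&(X[...,0]<.68)&(X[...,1]>-.3)&(X[...,1]<-.08)&(X[...,2]>.1)
q=X[m];print(len(q));
for lo in np.arange(.1,.26,.01):
    k=q[(q[:,2]>=lo)&(q[:,2]<lo+.01)]
    if len(k): print(round(lo,2),len(k),k.min(0),k.max(0))
E
```

```text
[349.6098 452.4961] [359.7423 500.1907] [334.932  383.4061]
1762
0.13 2 [ 0.6088 -0.132   0.1393] [ 0.6174 -0.1304  0.1397]
0.14 15 [ 0.6031 -0.2251  0.1417] [ 0.6225 -0.1303  0.1489]
0.15 30 [ 0.6017 -0.2336  0.1506] [ 0.6231 -0.1317  0.1598]
0.16 27 [ 0.6002 -0.2322  0.1602] [ 0.6216 -0.131   0.1696]
0.17 20 [ 0.602  -0.2312  0.1702] [ 0.6145 -0.1307  0.1799]
0.18 14 [ 0.6001 -0.2483  0.1807] [ 0.6135 -0.1124  0.1893]
0.19 72 [ 0.5956 -0.2514  0.1901] [ 0.6292 -0.1062  0.2   ]
0.2 59 [ 0.5945 -0.2509  0.2005] [ 0.6292 -0.111   0.21  ]
0.21 66 [ 0.5964 -0.2488  0.2101] [ 0.6306 -0.1111  0.2199]
0.22 79 [ 0.5956 -0.2474  0.2203] [ 0.6321 -0.1122  0.23  ]
0.23 88 [ 0.5966 -0.2474  0.2302] [ 0.6299 -0.115   0.24  ]
0.24 96 [ 0.5982 -0.2451  0.2402] [ 0.6285 -0.1156  0.2496]
0.25 31 [ 0.5798 -0.2143  0.2502] [ 0.6239 -0.1839  0.2596]
```

View pics/s0g.png

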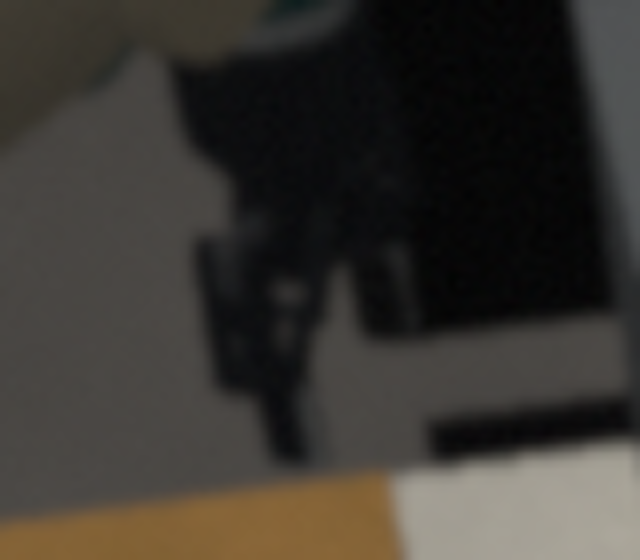

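The tips look about 28 mm above the TCP, which disagrees with the stated 22 mm ahead. I'll check in the air with the fingers part closed before gripping.

>>> drive_tool:
  moves:
    - [0,0,30,0,0,0,0.6]
    - [0,0,40,0,0,0,0.55]
    - [0,0,40,0,0,0,0.55]
    - [0,0,40,0,0,0,0.55]
    - [0,0,40,0,0,0,0.55]
    - [0,0,40,0,0,0,0.55]

```text
time: 3.98
eef_pos: [0.6136, -0.1754, 0.1528]
tool_rot: [-0.0, -0.037, 0.999, 0.0]
ft_force: [0.3, 1.3, 0.1]
grip_width: 0.0467
```

```bash
cat > g.py <<'E'
from h import *
import sys
np.set_printoptions(precision=4,suppress=True)
p,d=camera('side'); s=read_state();e=s['eef_pos'];print(e,s['grip_width'])
save(sys.argv[1],p,(300,160,380,240),8)
K,R,t=P('side');v,u=np.mgrid[:384,:512]; r=np.stack([u,v,np.ones_like(u)],-1)@np.linalg.inv(K).T*d[...,None];X=(r-t)@R
m=(p.max(2)<75)&(abs(X[...,0]-e[0])<.06)&(abs(X[...,1]-e[1])<.11)&(X[...,2]>e[2]-.035)&(X[...,2]>.112)
q=X[m]
for lo in np.arange(e[2]-.03,e[2]+.09,.008):
    k=q[(q[:,2]>=lo)&(q[:,2]<lo+.008)]
    if len(k): print(round((lo-e[2])*1000),len(k),(k.min(0)-e)*1000,(k.max(0)-e)*1000)
E
python3 g.py g1.png
```

```text
[ 0.6137 -0.1755  0.153 ] 0.04693775016964444
10 3 [-4.5071 24.4625 14.3363] [ 8.4071 25.1637 16.9397]
18 16 [-11.6588 -33.6791  18.1455] [ 7.8689 26.3348 25.7821]
26 34 [-11.3698 -38.5687  26.4885] [ 9.2782 25.6895 33.7718]
34 23 [-10.9529 -38.071   34.8589] [ 8.3184 24.7832 41.9636]
42 25 [-11.4719 -38.2072  42.1471] [ 4.9523 25.6389 49.879 ]
50 18 [-11.4147 -35.6221  50.709 ] [ 5.1476 27.6433 57.6797]
58 33 [-13.4698 -53.6663  58.3464] [12.3718 46.678  65.8725]
66 58 [-16.036  -57.5995  66.3443] [15.2114 51.2444 73.9704]
74 44 [-17.1182 -59.9212  74.0029] [15.1986 54.1666 81.9864]
82 84 [-18.0816 -62.1557  82.2079] [13.1673 48.5517 89.9972]
```

View pics/g1.png

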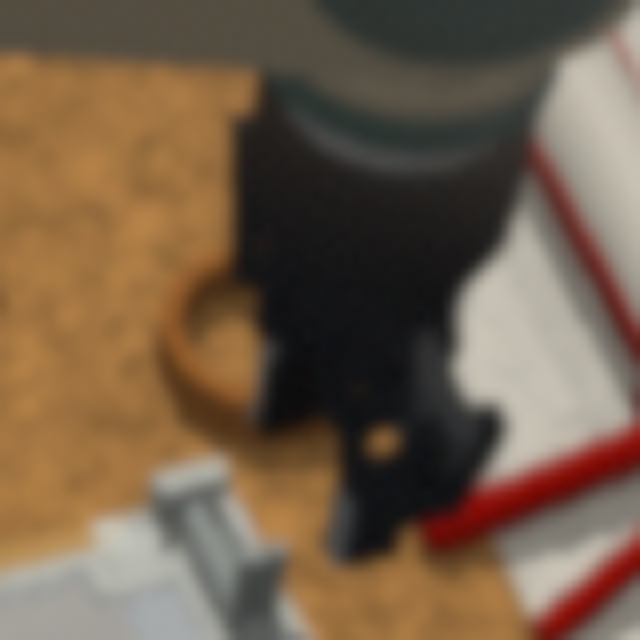

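>>> drive_tool:
  moves:
    - [0,0,0,0,0,0,0.9]
    - [0,0,-10,0,0,0,0.9]
    - [0,0,-25,0,0,0,0.9]
    - [0,0,-40,0,0,0,0.9]
    - [0,0,-48,0,0,0,0.9]
    - [0,0,-52,0,0,0,0.9]
    - [0,0,-52,0,0,0,0.9]

```text
time: 4.9
eef_pos: [0.6139, -0.1755, 0.1015]
tool_rot: [0.0, -0.037, 0.999, 0.0]
ft_force: [0.6, -0.0, -0.2]
grip_width: 0.0768
```

```bash
python3 g.py g2.png; python3 -c "
from h import *
d=np.load('pics/side0.npz')['d'];print([dep('side',d,*SE(*q)).round(4) for q in((450,30),(60,400),(580,560))])"
```

```text
[ 0.614  -0.1756  0.1019] 0.07676107673269207
18 3 [ -3.8391 -46.9032  23.6289] [-2.1878 40.4793 25.8514]
26 18 [-10.733  -49.4871  26.0535] [ 7.7477 40.9194 33.3562]
34 34 [-12.268  -52.7921  34.363 ] [10.8469 40.7934 41.939 ]
42 24 [-13.3213 -52.9148  42.9968] [ 4.7776 43.9434 49.3812]
50 20 [-13.3902 -53.3995  50.2791] [ 1.1757 46.3389 57.8163]
58 16 [-13.4007  36.1291  58.4305] [ 0.8953 43.658  64.3743]
66 24 [-14.46   -70.4553  67.1291] [10.6042 57.2709 73.8053]
74 57 [-17.5554 -70.7586  74.0875] [15.0072 66.1044 80.9353]
82 54 [-18.0062 -71.3479  82.0267] [16.2302 66.7097 89.9916]
[array([ 0.6809, -0.035 ,  0.008 ]), array([ 0.4656, -0.1764,  0.0045]), array([ 0.6416, -0.292 ,  0.0024])]
```

View pics/g2.png

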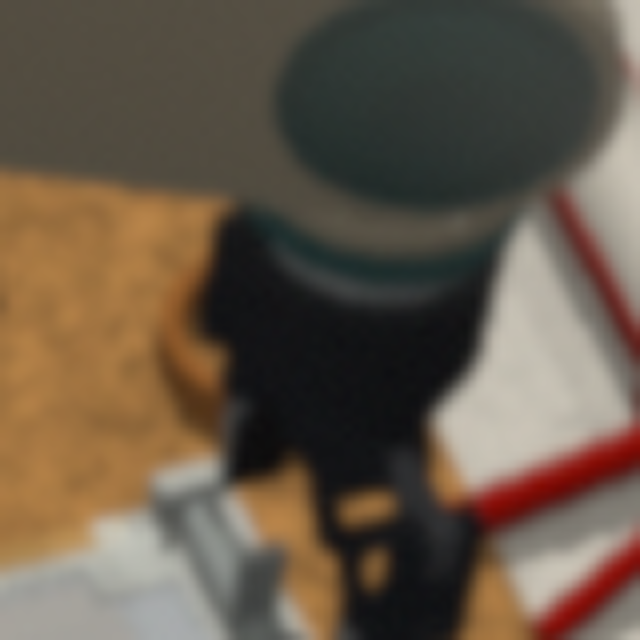

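The tips still show at about z 0.126 with no contact, so the tool really stands about 37 mm higher than its reported TCP implies. I'll continue down, guarded by vision and force.

>>> drive_tool:
  moves:
    - [0,0,-5,0,0,0,0.9]
    - [0,0,-10,0,0,0,0.9]
    - [0,0,-14,0,0,0,0.9]
    - [0,0,-18,0,0,0,0.9]
    - [0,0,-20,0,0,0,0.9]

```text
time: 5.58
eef_pos: [0.6137, -0.1755, 0.0811]
tool_rot: [-0.0, -0.037, 0.999, 0.0]
ft_force: [0.1, 0.0, -0.3]
grip_width: 0.077
```

```bash
sed -i 's/(300,160,380,240),8/(290,190,390,290),6/' g.py; python3 g.py g3.png
```

```text
[ 0.6137 -0.1755  0.081 ] 0.07713715911025495
26 7 [ -7.4385 -49.9195  32.3386] [ 4.7435 39.8279 33.89  ]
34 31 [-12.2536 -52.4334  34.7906] [10.5115 41.0973 41.3289]
42 27 [-11.334  -53.4707  42.1593] [ 6.5753 39.6965 49.8345]
50 17 [-12.2621 -50.087   50.4278] [ 1.7369 40.1718 57.5359]
58 18 [-12.8042 -50.6237  58.2842] [ 0.6849 56.0415 65.2651]
66 24 [-15.0926 -68.0561  67.1649] [-0.1494 59.2852 73.9535]
74 52 [-17.4984 -71.2607  74.5454] [15.3686 61.4204 81.8354]
82 44 [-17.926  -71.7017  82.74  ] [17.1325 68.2273 89.9652]
```

View pics/g3.png

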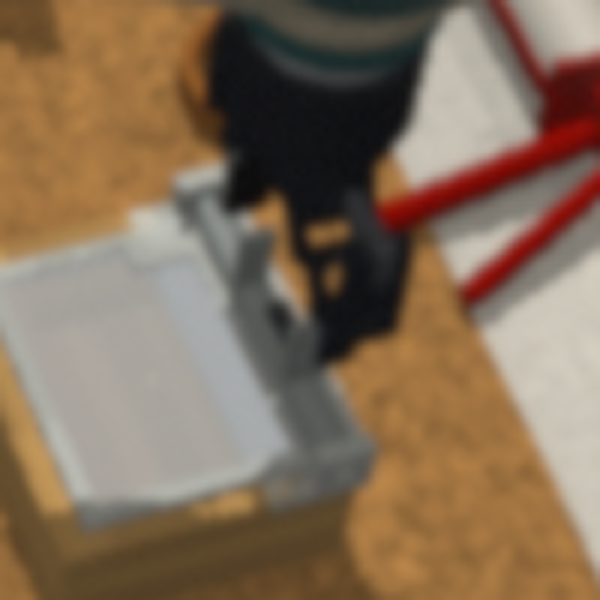

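>>> drive_tool:
  moves:
    - [0,0,-4,0,0,0,0.9]
    - [0,0,-8,0,0,0,0.9]
    - [0,0,-11,0,0,0,0.9]
    - [0,0,-13,0,0,0,0.9]
    - [0,0,-13,0,0,0,0.9]

```text
time: 6.25
eef_pos: [0.6137, -0.1755, 0.0683]
tool_rot: [-0.0, -0.037, 0.999, 0.0]
ft_force: [0.6, 0.7, 0.0]
grip_width: 0.0768
```

```bash
sed -i 's/(X\[...,2\]>.112)/(X[...,2]>.083)/' g.py; python3 g.py g4.png
```

```text
[ 0.6139 -0.1755  0.0685] 0.07698198984654525
10 6 [ -6.5233 -30.707   15.7621] [ 2.7098 25.1584 17.9938]
18 27 [ -7.2884 -45.7442  18.1142] [ 7.4032 40.3622 25.8693]
26 39 [-11.1669 -51.1452  26.123 ] [ 9.6888 42.0189 33.7886]
34 33 [-12.1422 -52.6938  34.1859] [ 8.904  40.6063 41.8477]
42 25 [-13.6102 -53.1601  42.3046] [ 5.0305 40.6751 49.7143]
50 19 [-13.2122 -52.3075  50.034 ] [ 3.5526 40.3987 57.275 ]
58 15 [-12.0866 -49.5541  59.2808] [-0.2715 59.3367 65.8912]
66 27 [-16.2554 -68.7575  66.1692] [ 8.9573 68.1283 73.6214]
74 49 [-15.9977 -70.8901  74.3896] [14.724  65.0973 81.7032]
82 38 [-18.2792 -71.7794  82.0578] [16.9591 65.7006 89.4326]
```

View pics/g4.png

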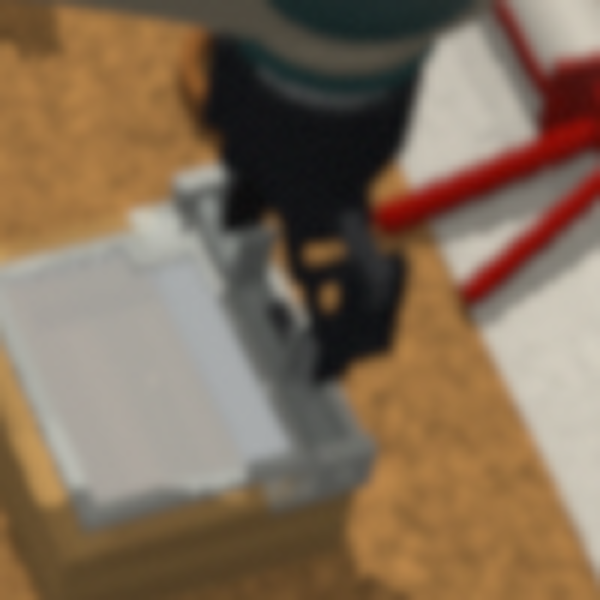

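>>> drive_tool:
  moves:
    - [0,0,-3,0,0,0,0.75]
    - [0,0,-3,0,0,0,0.65]
    - [0,0,-3,0,0,0,0.55]
    - [0,0,-3,0,0,0,0.45]
    - [0,0,-3,0,0,0,0.4]
    - [0,0,-3,0,0,0,0.4]
    - [0,0,-3,0,0,0,0.4]
  force: 32

```text
time: 7.18
eef_pos: [0.6146, -0.1784, 0.0686]
tool_rot: [0.002, -0.036, 0.999, -0.002]
ft_force: [-3.4, -8.8, 9.9]
grip_width: 0.0388
```

```bash
python3 g.py g5.png
```

```text
[ 0.6146 -0.1784  0.0686] 0.038508342128876084
10 4 [ -7.5883 -24.8242  15.8877] [-4.551  16.6187 17.6214]
18 38 [-10.261  -31.1847  18.2618] [ 6.4723 18.8175 25.8235]
26 29 [-10.6519 -33.719   26.1917] [ 8.4418 21.8812 33.4501]
34 28 [ -9.8524 -35.8413  34.2346] [ 2.0382 20.5543 41.9881]
42 16 [ -9.9248 -32.818   42.1572] [ 1.5642 21.8282 49.475 ]
50 16 [-11.0885 -32.2321  50.1379] [ 0.7005 26.2015 57.7308]
58 25 [-13.0704 -48.7926  58.77  ] [ 4.6703 39.5315 65.635 ]
66 39 [-15.0335 -52.9635  66.4757] [11.5991 51.0545 73.9918]
74 47 [-17.2526 -58.583   74.1812] [12.8514 53.8222 81.9617]
82 55 [-17.8669 -60.1015  82.13  ] [13.0156 56.4626 89.8518]
```

View pics/g5.png

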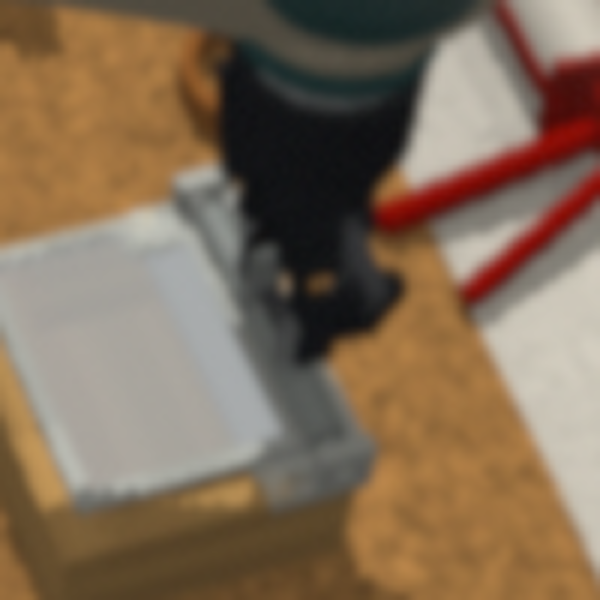

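>>> drive_tool:
  moves:
    - [0,0,1,0,0,0,0.4]
    - [0,0,2,0,0,0,0.4]
    - [0,0,3,0,0,0,0.4]
    - [0,0,3,0,0,0,0.4]

```text
time: 7.72
eef_pos: [0.614, -0.1755, 0.0686]
tool_rot: [0.0, -0.037, 0.999, -0.0]
ft_force: [-0.3, -2.8, 4.3]
grip_width: 0.0383
```

>>> drive_tool:
  moves:
    - [0,0,1,0,0,0,0.4]
    - [0,0,2,0,0,0,0.4]
    - [0,0,3,0,0,0,0.4]
    - [0,0,4,0,0,0,0.4]
    - [0,0,4,0,0,0,0.4]

```text
time: 8.35
eef_pos: [0.6138, -0.1754, 0.0725]
tool_rot: [-0.0, -0.037, 0.999, 0.0]
ft_force: [0.0, 0.2, -2.3]
grip_width: 0.0385
```

```bash
python3 - <<'E'
from h import *
s=read_state();print(s['ft_force'],s['ft_torque'],s['eef_pos'],s['grip_width'])
p,d=camera('side'); save('g6.png',p,(280,200,370,290),6.6)
E
```

```text
[ 0.01293666  0.19269931 -2.26993853] [-0.00892258 -0.08437485  0.04319204] [ 0.61382102 -0.17542418  0.07249742] 0.03848587709221451
```

View pics/g6.png

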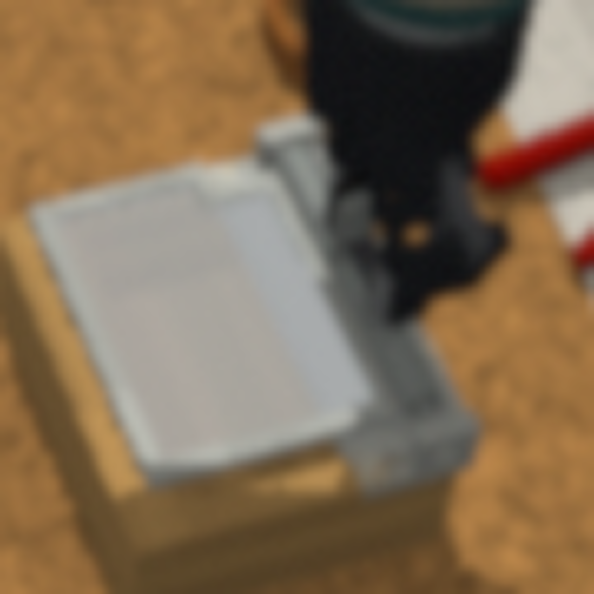

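Free hanging weight shows 2.3 N. Lifting clear now.

>>> drive_tool:
  moves:
    - [0,0,5,0,0,0,0.4]
    - [0,0,12,0,0,0,0.4]
    - [0,0,22,0,0,0,0.4]
    - [0,0,34,0,0,0,0.4]
    - [0,0,46,0,0,0,0.4]
    - [0,0,58,0,0,0,0.4]
    - [0,0,66,0,0,0,0.4]
    - [0,0,70,0,0,0,0.4]

```text
time: 9.4
eef_pos: [0.614, -0.1755, 0.1432]
tool_rot: [0.0, -0.037, 0.999, -0.0]
ft_force: [0.3, 0.8, -3.5]
grip_width: 0.0384
```

```bash
python3 - <<'E'
from h import *
s=read_state();print(s['ft_force'],s['ft_torque'],s['eef_pos'],s['grip_width'])
p,d=camera('side'); np.savez('pics/lift.npz',p=p,d=d);save('g7.png',p,(260,160,380,280),5)
E
```

```text
[ 0.2778097   0.76042288 -3.47126727] [-0.03334477 -0.13774961  0.02586555] [ 0.61397086 -0.17554544  0.14321265] 0.038373446203320075
```

View pics/g7.png

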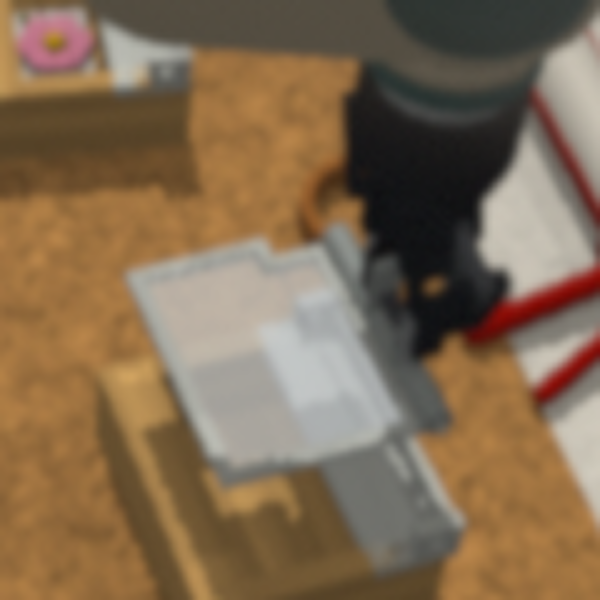

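The flap is clear of the case. I'll check its level by depth at the panel edges (front corners at about (135,272) and (225,478) in the crop).

```bash
python3 - <<'E'
from h import *
np.set_printoptions(precision=4,suppress=True)
d=np.load('pics/lift.npz')['d']
for q in [(140,277),(228,472),(265,247),(175,360),(395,425),(320,455),(275,258),(440,412),(345,240),(340,300)]:
    print(q,dep('side',d,*px((260,160),5,*q)))
E
```

```text
(140, 277) [ 0.5049 -0.1055  0.1383]
(228, 472) [ 0.5131 -0.2301  0.1388]
(265, 247) [ 0.5717 -0.1034  0.1407]
(175, 360) [ 0.5069 -0.1617  0.1402]
(395, 425) [ 0.5978 -0.225   0.1416]
(320, 455) [ 0.5577 -0.2325  0.1408]
(275, 258) [ 0.5746 -0.1112  0.1402]
(440, 412) [ 0.6183 -0.2281  0.1496]
(345, 240) [ 0.6085 -0.1179  0.1526]
(340, 300) [ 0.5995 -0.1416  0.1355]
```

>>> drive_tool:
  moves:
    - [-1,8,2,0,0,0,0.4]
    - [-2,24,5,0,0,-0.02,0.4]
    - [-4,48,7,0,0,-0.04,0.4]
    - [-7,76,7,0,0,-0.06,0.4]
    - [-10,106,7,0,0,-0.08,0.4]
    - [-12,136,7,0,0,-0.1,0.4]
    - [-15,166,7,0,0,-0.12,0.4]
    - [-18,196,7,0,0,-0.14,0.4]

```text
time: 10.45
eef_pos: [0.5952, 0.022, 0.1491]
tool_rot: [-0.0, 0.033, 0.999, 0.0]
ft_force: [-0.8, 0.8, -2.9]
grip_width: 0.0385
```

>>> drive_tool:
  moves:
    - [-3,30,0,0,0,-0.015,0.4]
    - [-5,58,0,0,0,-0.03,0.4]
    - [-8,84,0,0,0,-0.04,0.4]
    - [-10,108,0,0,0,-0.05,0.4]
    - [-12,128,0,0,0,-0.0545,0.4]
    - [-13,142,0,0,0,-0.0545,0.4]
    - [-14,152,0,0,0,-0.0545,0.4]
    - [-14,152,0,0,0,-0.0545,0.4]

```text
time: 11.45
eef_pos: [0.5817, 0.1729, 0.1494]
tool_rot: [-0.0, 0.06, 0.998, -0.0]
ft_force: [0.9, -1.0, -2.3]
grip_width: 0.0385
```

```bash
cat > look.py <<'E'
from h import *
import sys
np.set_printoptions(precision=4,suppress=True)
s=read_state();print(s['time'],s['ft_force'],s['ft_torque'],s['eef_pos'],s['tool_rot'],s['grip_width'])
p,d=camera('side'); np.savez('pics/%s.npz'%sys.argv[1],p=p,d=d);save(sys.argv[1]+'.png',p,(225,90,325,200),5.4)
E
python3 look.py f1; python3 -c "
from h import *
p,d=camera('top');save('f1t.png',p,(160,100,290,220),5)"
```

```text
11.45 [ 0.861  -1.0413 -2.3461] [-0.0433 -0.0777  0.0205] [0.5817 0.1729 0.1494] [-0.0001  0.0598  0.9982 -0.    ] 0.038533359262651945
```

View pics/f1.png

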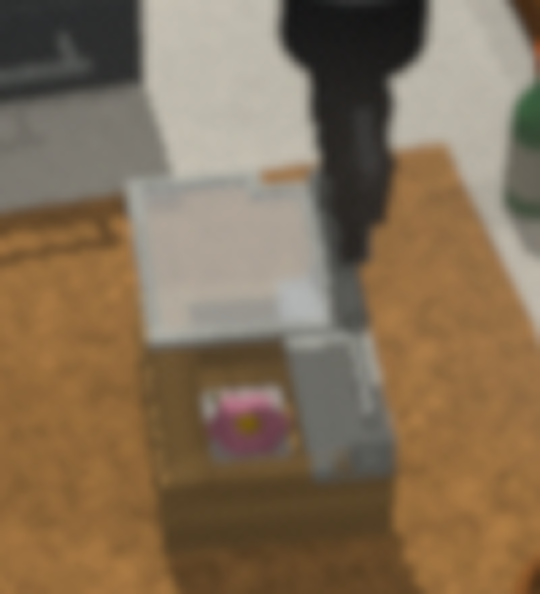

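View pics/f1t.png

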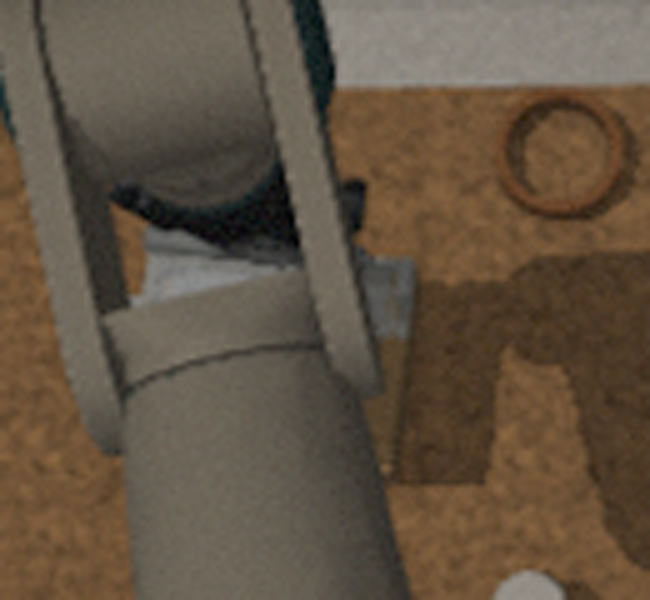

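```bash
python3 - <<'E'
from h import *
np.set_printoptions(precision=4,suppress=True)
z=np.load('pics/f1.npz');d=z['d'];
ex=np.array([.9928,-.1197]);ey=np.array([.1197,.9928]);h=np.array([.591,.178])
def rep(q):
    X=dep('side',d,*px((225,90),5.4,*q)); r=X[:2]-h; print(q,X,'case-rel mm',r@ex*1000,r@ey*1000)
for q in [(155,336),(240,332),(315,325),(345,320),(135,183),(348,310),(380,440),(365,350),(130,250)]: rep(q)
save('f1b.png',z['p'],(245,145,305,185),12)
E
```

```text
(155, 336) [0.4706 0.1371 0.1458] case-rel mm -114.6433588422348 -55.00895825440839
(240, 332) [0.5165 0.1349 0.1405] case-rel mm -68.79913396918593 -51.681111312796155
(315, 325) [0.5556 0.1266 0.1444] case-rel mm -28.989588142958468 -55.253896435074815
(345, 320) [0.5709 0.1225 0.1483] case-rel mm -13.320200746741936 -57.50007898282595
(135, 183) [0.4874 0.2628 0.1465] case-rel mm -113.01426257153288 71.80551946041679
(348, 310) [0.5723 0.1224 0.1552] case-rel mm -11.961032022960827 -57.4118101106609
(380, 440) [0.5845 0.0918 0.0848] case-rel mm 3.8408681755021163 -86.3649496787025
(365, 350) [0.5999 0.1735 0.074 ] case-rel mm 9.416224781958283 -3.35049669131288
(130, 250) [0.5039 0.37   0.0043] case-rel mm -109.48469568565211 180.13922198907
```

View pics/f1b.png

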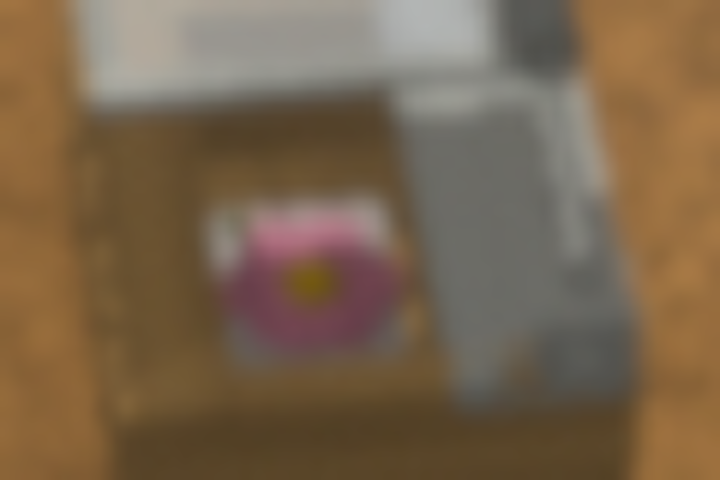

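```bash
python3 - <<'E'
from h import *
np.set_printoptions(precision=4,suppress=True)
ex=np.array([.9928,-.1197]);ey=np.array([.1197,.9928]);h=np.array([.591,.178])
def cloud(f,n):
    D=np.load(f)['d'];K,R,t=P(n)
    v,u=np.mgrid[:384,:512]; r=np.stack([u,v,np.ones_like(u)],-1)@np.linalg.inv(K).T*D[...,None]
    X=((r-t)@R).reshape(-1,3); r=X[:,:2]-h; return np.c_[r@ex*1000,r@ey*1000,X[:,2]*1000]
for f in('side0','f1'):
    C=cloud(f'pics/{f}.npz','side')
    w=C[(abs(C[:,1]+80)<15)&(C[:,2]>15)&(C[:,2]<50)&(C[:,0]>-110)&(C[:,0]<8)]
    print(f,'wall -y: n',len(w),'med',np.median(w[:,1]),'slope',np.polyfit(w[:,0],w[:,1],1))
    e=C[(abs(C[:,1]+80)<12)&(C[:,2]>62)&(C[:,2]<77)&(C[:,0]>-14)&(C[:,0]<18)]; print('ear face',len(e),np.median(e[:,1]))
C=cloud('pics/side0.npz','side')
def cl2(f):
    return cloud(f,'top')
C=cloud('pics/f1.npz','side')
p=C[(C[:,2]>132)&(C[:,2]<152)&(C[:,0]>-118)&(C[:,0]<-40)&(abs(C[:,1])<90)]
print('panel',len(p),'y pct',np.percentile(p[:,1],[0,1,3,97,99,100]),'x',np.percentile(p[:,0],[0,1,3]),'z fit',np.linalg.lstsq(np.c_[p[:,:2],np.ones(len(p))],p[:,2],rcond=None)[0])
b=C[(C[:,2]>143)&(C[:,2]<165)&(C[:,0]>-22)&(C[:,0]<2)&(C[:,1]<-35)&(C[:,1]>-75)];print('barrel end',len(b),b.min(0),np.median(b[:,0]))
T=cloud('pics/top0.npz','top')
m=T[(T[:,2]>54)&(T[:,2]<90)&(abs(T[:,0])<140)&(abs(T[:,1])<95)]
for a,bb in((-105,-80),(-80,-50),(-30,-12),(-10,13)):
    k=m[(m[:,0]>a)&(m[:,0]<bb)];print('top rim y extents',a,bb,k[:,1].min(),k[:,1].max())
E
```

```text
side0 wall -y: n 321 med -81.38968326682478 slope [  0.0006 -81.3058]
ear face 37 -81.25588519892808
f1 wall -y: n 301 med -81.42500742920926 slope [ -0.0019 -81.5273]
ear face 32 -81.1213272896794
panel 817 y pct [-61.9991 -59.7612 -57.6705  72.8245  77.2854  80.4163] x [-117.95   -117.4714 -115.8091] z fit [ -0.011   -0.0029 143.3748]
barrel end 64 [-21.807  -67.5881 143.3978] -11.246208498917696
top rim y extents -105 -80 -80.04585443449429 80.71317364097503
top rim y extents -80 -50 -80.43177579728838 80.2770188298307
top rim y extents -30 -12 -80.28300760315594 80.35847002052228
top rim y extents -10 13 -80.45261955763553 79.07141210568888
```

>>> drive_tool:
  moves:
    - [0,0,-8,0,0,0,0.4]
    - [0,0,-18,0,0,0,0.4]
    - [0,0,-30,0,0,0,0.4]
    - [0,0,-42,0,0,0,0.4]
    - [0,0,-50,0,0,0,0.4]
    - [0,0,-55,0,0,0,0.4]
    - [0,0,-58,0,0,0,0.4]
    - [0,0,-58,0,0,0,0.4]

```text
time: 12.55
eef_pos: [0.5819, 0.1725, 0.0916]
tool_rot: [0.0, 0.06, 0.998, 0.0]
ft_force: [0.1, -0.6, -2.5]
grip_width: 0.0387
```

```bash
python3 look.py f2
```

```text
12.55 [ 0.0834 -0.5843 -2.528 ] [-0.0682 -0.1267 -0.0143] [0.5819 0.1725 0.0916] [0.     0.0601 0.9982 0.    ] 0.03865936422359943
```

View pics/f2.png

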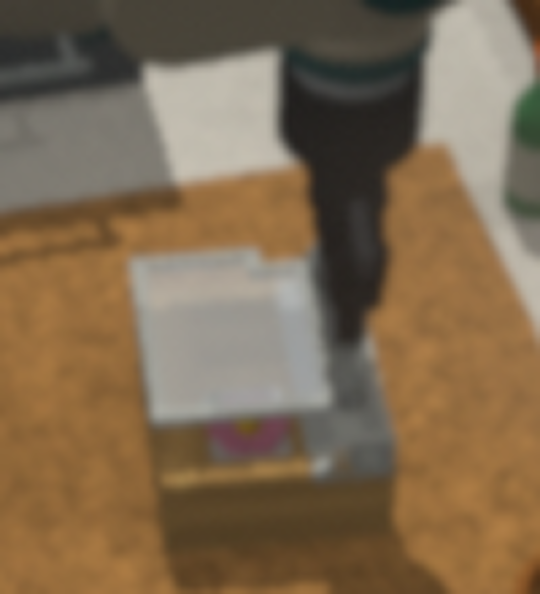

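The flap is just above the bracket, level and about 8 mm in front of the stop. Lowering gently.

>>> drive_tool:
  moves:
    - [0,0,-3,0,0,0,0.4]
    - [0,0,-6,0,0,0,0.4]
    - [0,0,-9,0,0,0,0.4]
    - [0,0,-12,0,0,0,0.4]
    - [0,0,-14,0,0,0,0.4]
    - [0,0,-14,0,0,0,0.4]

```text
time: 13.35
eef_pos: [0.5817, 0.1725, 0.0773]
tool_rot: [-0.0, 0.06, 0.998, -0.0]
ft_force: [0.5, -0.1, -3.4]
grip_width: 0.0382
```

>>> drive_tool:
  moves:
    - [0,0,-2,0,0,0,0.4]
    - [0,0,-4,0,0,0,0.4]
    - [0,0,-6,0,0,0,0.4]
    - [0,0,-7,0,0,0,0.4]
    - [0,0,-7,0,0,0,0.4]

```text
time: 13.98
eef_pos: [0.5818, 0.1725, 0.0704]
tool_rot: [-0.0, 0.06, 0.998, 0.0]
ft_force: [-0.0, -0.0, -3.1]
grip_width: 0.0381
```

>>> drive_tool:
  moves:
    - [0,0,-1,0,0,0,0.4]
    - [0,0,-2,0,0,0,0.4]
    - [0,0,-2,0,0,0,0.4]

```text
time: 14.35
eef_pos: [0.582, 0.1725, 0.0688]
tool_rot: [0.0, 0.06, 0.998, 0.0]
ft_force: [-0.5, -0.3, -1.0]
grip_width: 0.0387
```

```bash
python3 look.py f3
```

```text
14.35 [-0.5443 -0.314  -1.0446] [-0.0153  0.0167  0.0045] [0.582  0.1725 0.0688] [0.0002 0.0601 0.9982 0.0001] 0.038650296183589394
```

View pics/f3.png

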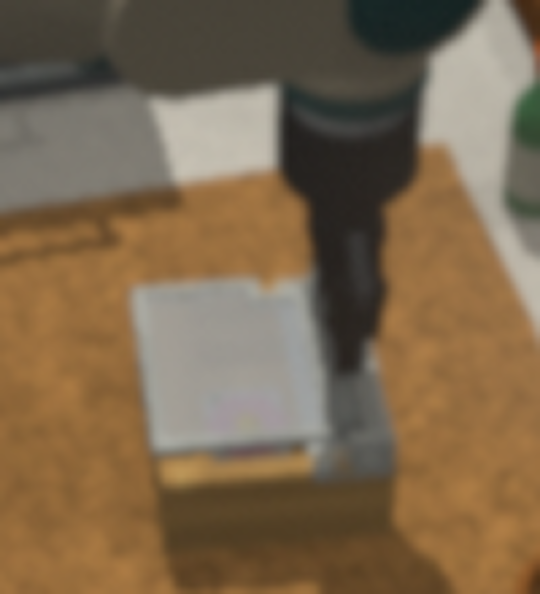

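The panel is touching the rim. I'll lower 1 mm more and slide in +x (case axes) towards the stop.

>>> drive_tool:
  moves:
    - [0,0,-1,0,0,0,0.4]
    - [1,0,-1,0,0,0,0.4]
    - [2,-0.2,-1,0,0,0,0.4]
    - [3,-0.4,-1,0,0,0,0.4]
    - [4,-0.5,-1,0,0,0,0.4]
    - [4,-0.5,-1,0,0,0,0.4]

```text
time: 15.15
eef_pos: [0.5857, 0.1725, 0.0686]
tool_rot: [0.0, 0.06, 0.998, 0.001]
ft_force: [-4.3, -0.8, 6.3]
grip_width: 0.0384
```

>>> drive_tool:
  moves:
    - [0,0,0.6,0,0,0,0.4]
    - [1,-0.1,0.6,0,0,0,0.4]
    - [2,-0.2,0.6,0,0,0,0.4]
    - [2,-0.2,0.6,0,0,0,0.4]

```text
time: 15.65
eef_pos: [0.5879, 0.172, 0.0686]
tool_rot: [0.0, 0.06, 0.998, 0.0]
ft_force: [-4.5, 1.1, 4.7]
grip_width: 0.0383
```

>>> drive_tool:
  moves:
    - [1,-0.1,0.3,0,0,0,0.4]
    - [2,-0.2,0.3,0,0,0,0.4]
    - [2,-0.2,0.3,0,0,0,0.4]

```text
time: 16.02
eef_pos: [0.59, 0.1716, 0.0686]
tool_rot: [0.0, 0.06, 0.998, 0.0]
ft_force: [-3.4, 0.9, 4.7]
grip_width: 0.0384
```

>>> drive_tool:
  moves:
    - [1,-0.1,0,0,0,0,0.4]
    - [2,-0.2,0,0,0,0,0.4]
    - [2,-0.2,0,0,0,0,0.4]

```text
time: 16.4
eef_pos: [0.5904, 0.1716, 0.0686]
tool_rot: [-0.002, 0.06, 0.998, -0.0]
ft_force: [-12.1, 1.7, 9.6]
grip_width: 0.0385
```

The backstop is felt at x≈0.5905, close to the 0.5902 predicted. I'll ease off slightly and slide the fixed pin towards -y.

>>> drive_tool:
  moves:
    - [-0.7,0.1,0.6,0,0,0,0.4]
    - [-0.8,-0.9,0.6,0,0,0,0.4]
    - [-0.9,-1.9,0.6,0,0,0,0.4]
    - [-1.0,-2.9,0.6,0,0,0,0.4]
    - [-1.0,-2.9,0.6,0,0,0,0.4]

```text
time: 17.02
eef_pos: [0.5901, 0.1701, 0.0687]
tool_rot: [-0.001, 0.06, 0.998, 0.001]
ft_force: [-5.1, 7.0, 3.1]
grip_width: 0.0384
```

>>> drive_tool:
  moves:
    - [-0.3,-1,0.4,0,0,0,0.4]
    - [-0.4,-2,0.4,0,0,0,0.4]
    - [-0.4,-2,0.4,0,0,0,0.4]

```text
time: 17.4
eef_pos: [0.5898, 0.1676, 0.0687]
tool_rot: [-0.001, 0.06, 0.998, 0.001]
ft_force: [-4.4, 6.2, 2.2]
grip_width: 0.0383
```

>>> drive_tool:
  moves:
    - [-0.1,-1,0,0,0,0,0.4]
    - [-0.2,-2,0,0,0,0,0.4]
    - [-0.2,-2,0,0,0,0,0.4]

```text
time: 17.77
eef_pos: [0.5895, 0.1656, 0.0687]
tool_rot: [-0.001, 0.06, 0.998, 0.001]
ft_force: [-4.1, 5.6, 1.3]
grip_width: 0.0385
```

>>> drive_tool:
  moves:
    - [-0.1,-1,0,0,0,0,0.4]
    - [-0.2,-2,0,0,0,0,0.4]
    - [-0.2,-2,0,0,0,0,0.4]

```text
time: 18.15
eef_pos: [0.5893, 0.1637, 0.0687]
tool_rot: [-0.001, 0.06, 0.998, 0.001]
ft_force: [-5.6, 6.2, 1.3]
grip_width: 0.0388
```

>>> drive_tool:
  moves:
    - [-0.1,-1,0,0,0,0,0.4]
    - [-0.2,-2,0,0,0,0,0.4]
    - [-0.2,-2,0,0,0,0,0.4]

```text
time: 18.52
eef_pos: [0.5891, 0.1617, 0.0687]
tool_rot: [-0.001, 0.06, 0.998, 0.001]
ft_force: [-5.0, 6.4, 2.2]
grip_width: 0.0383
```

>>> drive_tool:
  moves:
    - [-0.1,-1,0,0,0,0,0.4]
    - [-0.2,-2,0,0,0,0,0.4]
    - [-0.2,-2,0,0,0,0,0.4]

```text
time: 18.9
eef_pos: [0.5889, 0.1598, 0.0687]
tool_rot: [-0.001, 0.06, 0.998, 0.001]
ft_force: [-4.8, 7.2, 1.7]
grip_width: 0.0388
```

```bash
python3 look.py f4; python3 - <<'E'
from h import *
z=np.load('pics/f4.npz'); save('f4b.png',z['p'],(245,130,305,190),10)
E
```

```text
18.9 [-4.847   7.1813  1.7179] [ 1.0662  0.8452 -0.2112] [0.5889 0.1598 0.0687] [-0.0011  0.0599  0.9982  0.001 ] 0.038820598119389316
```

View pics/f4b.png

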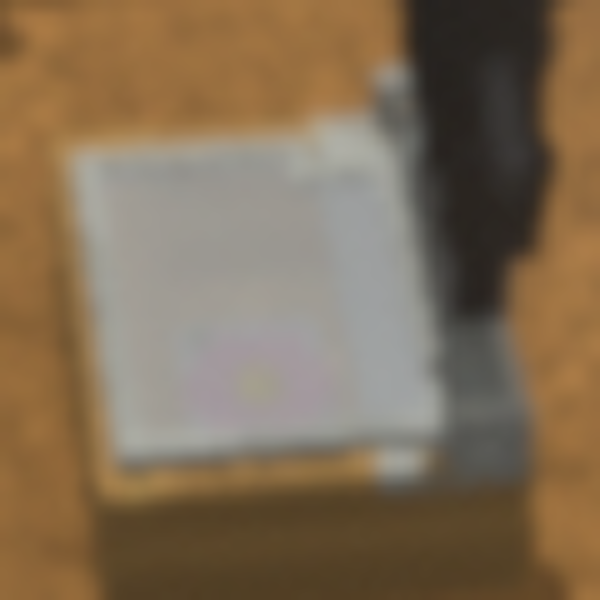

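```bash
cat > pan.py <<'E'
from h import *
import sys
np.set_printoptions(precision=2,suppress=True)
ex=np.array([.9928,-.1197]);ey=np.array([.1197,.9928]);h=np.array([.591,.178])
# edge pixel casts on z planes
z=np.load(sys.argv[1])
def c(n,f,q,zz):
    X=onz('side',*px(f,n,*q),zz); r=X[:2]-h; print(q,'x',round(r@ex*1000,1),'y',round(r@ey*1000,1))
E
python3 - <<'E'
import sys; sys.argv=['','pics/f4.npz']
exec(open('pan.py').read())
f=(245,130)
print('panel corners z .0625');c(10,f,(120,458),.0625);c(10,f,(440,432),.0625);c(10,f,(72,150),.0625);c(10,f,(280,138),.0625)
print('case edge z .06');c(10,f,(105,498),.06);c(10,f,(375,485),.06);c(10,f,(58,145),.06)
C=z['d']
E
```

```text
panel corners z .0625
(120, 458) x -108.0 y -68.6
(440, 432) x -11.7 y -69.3
(72, 150) x -108.5 y 69.5
(280, 138) x -42.1 y 67.2
case edge z .06
(105, 498) x -113.9 y -82.1
(375, 485) x -33.8 y -86.4
(58, 145) x -112.5 y 75.2
```

>>> drive_tool:
  moves:
    - [-0.1,-1,0,0,0,0,0.4]
    - [-0.2,-2,0,0,0,0,0.4]
    - [-0.2,-2,0,0,0,0,0.4]

```text
time: 19.32
eef_pos: [0.5888, 0.1596, 0.0688]
tool_rot: [-0.001, 0.059, 0.998, 0.003]
ft_force: [-2.2, 13.7, 1.3]
grip_width: 0.0382
```

Hard stop with Fy 13.7 N after about 12 mm of travel, and the panel's -y edge is at -69 mm: the fixed pin is home. I'll relax and open gradually, lowering to offset the finger swing.

>>> drive_tool:
  moves:
    - [0,0.8,0,0,0,0,0.4]
    - [0,0.8,0,0,0,0,0.47]
    - [0,0.8,-1,0,0,0,0.52]
    - [0,0.8,-1.5,0,0,0,0.56]
    - [0,0.8,-2,0,0,0,0.6]
    - [0,0.8,-2.5,0,0,0,0.64]
    - [0,0.8,-3,0,0,0,0.64]
    - [0,0.8,-3,0,0,0,0.64]

```text
time: 20.32
eef_pos: [0.5892, 0.1586, 0.0659]
tool_rot: [-0.0, 0.06, 0.998, 0.001]
ft_force: [-2.4, 6.0, 2.2]
grip_width: 0.0546
```

```bash
python3 look.py f5; python3 - <<'E'
from h import *
z=np.load('pics/f5.npz'); save('f5b.png',z['p'],(245,130,305,190),10)
E
```

```text
20.325 [-2.4491  6.032   2.1923] [1.0726 0.4656 0.0663] [0.5892 0.1586 0.0659] [-0.0003  0.0596  0.9982  0.001 ] 0.05464371893452483
```

View pics/f5b.png

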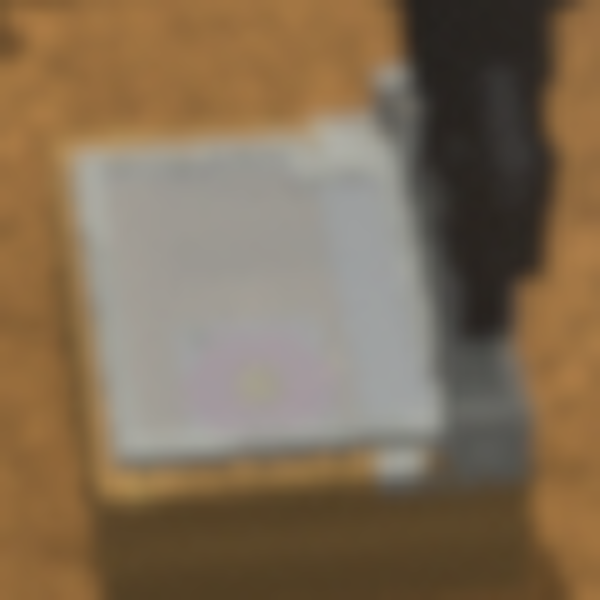

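>>> drive_tool:
  moves:
    - [0,0,-0.5,0,0,0,0.7]
    - [0,0,-1,0,0,0,0.74]
    - [0,0,-1,0,0,0,0.74]
    - [0,0,-1,0,0,0,0.74]

```text
time: 20.88
eef_pos: [0.5893, 0.1582, 0.0646]
tool_rot: [-0.0, 0.06, 0.998, 0.001]
ft_force: [-1.0, 4.6, -1.2]
grip_width: 0.0633
```

>>> drive_tool:
  moves:
    - [0,0,-0.5,0,0,0,0.78]
    - [0,0,-0.5,0,0,0,0.81]
    - [0,0,-0.5,0,0,0,0.81]
    - [0,0,-0.5,0,0,0,0.81]

```text
time: 21.38
eef_pos: [0.5893, 0.1574, 0.0646]
tool_rot: [-0.0, 0.06, 0.998, 0.0]
ft_force: [-0.8, 3.8, -1.9]
grip_width: 0.0693
```

>>> drive_tool:
  moves:
    - [0,1,-0.5,0,0,0,0.85]
    - [0,2,-0.5,0,0,0,0.88]
    - [0,2,-0.5,0,0,0,0.88]
    - [0,2,-0.5,0,0,0,0.88]

```text
time: 21.88
eef_pos: [0.5896, 0.1593, 0.0645]
tool_rot: [0.0, 0.06, 0.998, 0.0]
ft_force: [0.8, 3.2, -2.8]
grip_width: 0.0755
```

The pin tab has followed the finger to about +28.7 mm, past the missed-hole range (23 to 26), and the spring load is still felt. Opening fully.

>>> drive_tool:
  moves:
    - [0,1,0,0,0,0,0.95]
    - [0,2,0,0,0,0,1]
    - [0,3,0,0,0,0,1]
    - [0,3,0,0,0,0,1]

```text
time: 22.38
eef_pos: [0.5895, 0.1622, 0.0645]
tool_rot: [0.0, 0.06, 0.998, -0.0]
ft_force: [-0.7, 0.4, 0.8]
grip_width: 0.0853
```

```bash
python3 look.py f6
```

```text
22.375 [-0.6669  0.3818  0.7695] [-0.0339  0.0177 -0.0393] [0.5895 0.1622 0.0645] [ 0.0001  0.0601  0.9982 -0.    ] 0.08531092997600453
```

View pics/f6.png

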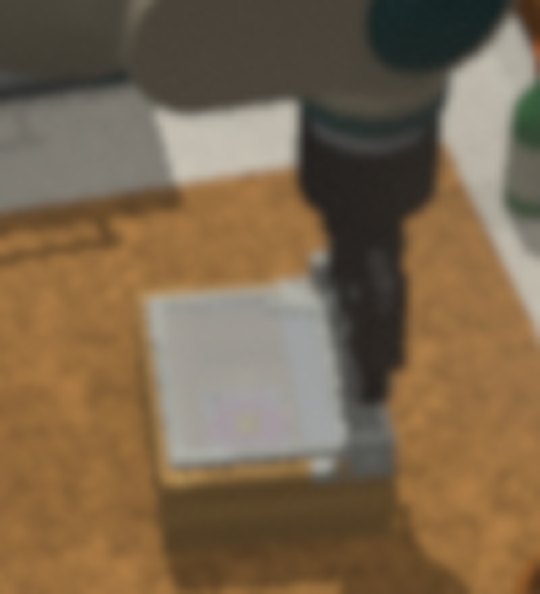

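>>> drive_tool:
  moves:
    - [0,3,3,0,0,0,1]
    - [0,5,10,0,0,0,1]
    - [0,5,25,0,0,0,1]
    - [0,5,45,0,0,0,1]
    - [0,5,70,0,0,0,1]
    - [0,5,95,0,0,0,1]
    - [0,5,120,0,0,0,1]
    - [0,5,140,0,0,0,1]

```text
time: 23.42
eef_pos: [0.5898, 0.1673, 0.2076]
tool_rot: [0.001, 0.06, 0.998, 0.0]
ft_force: [0.5, -0.5, -0.1]
grip_width: 0.0852
```

>>> drive_tool:
  moves:
    - [0,-40,10,0,0,0,1]
    - [0,-85,10,0,0,0,1]
    - [0,-130,10,0,0,0,1]
    - [0,-175,10,0,0,0,1]
    - [0,-220,10,0,0,0,1]
    - [0,-265,10,0,0,0,1]
    - [0,-300,10,0,0,0,1]
    - [0,-300,10,0,0,0,1]

```text
time: 24.42
eef_pos: [0.5892, -0.1351, 0.2158]
tool_rot: [0.001, 0.062, 0.998, -0.0]
ft_force: [0.4, 0.6, 0.1]
grip_width: 0.0852
```

```bash
python3 - <<'E'
from h import *
s=read_state();print(s['time'],s['ft_force'],s['eef_pos'])
for n in('top','side'):
    p,d=camera(n); np.savez('pics/%sE.npz'%n,p=p,d=d)
    save(n+'E.png',p,(180,130,260,210) if n=='top' else (240,120,320,200),8)
    save(n+'Ef.png',p,s=1.5)
E
```

```text
24.425 [0.42425078 0.62274264 0.12309187] [ 0.58924201 -0.13508869  0.21583987]
```

View pics/topE.png

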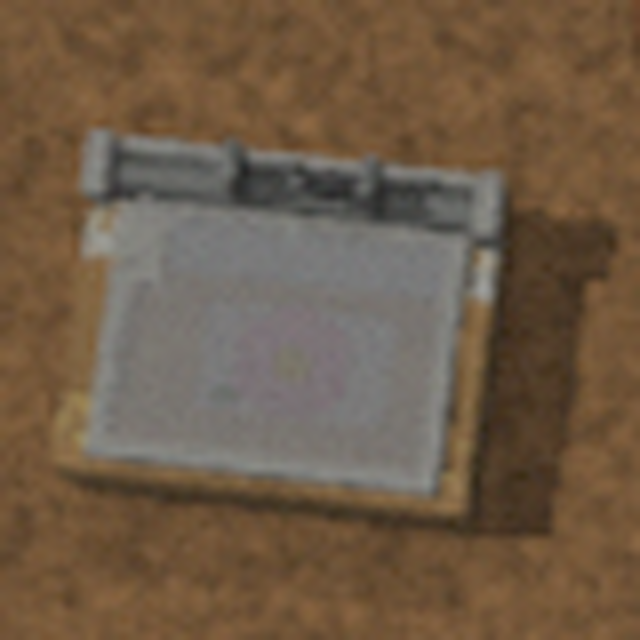

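View pics/sideE.png

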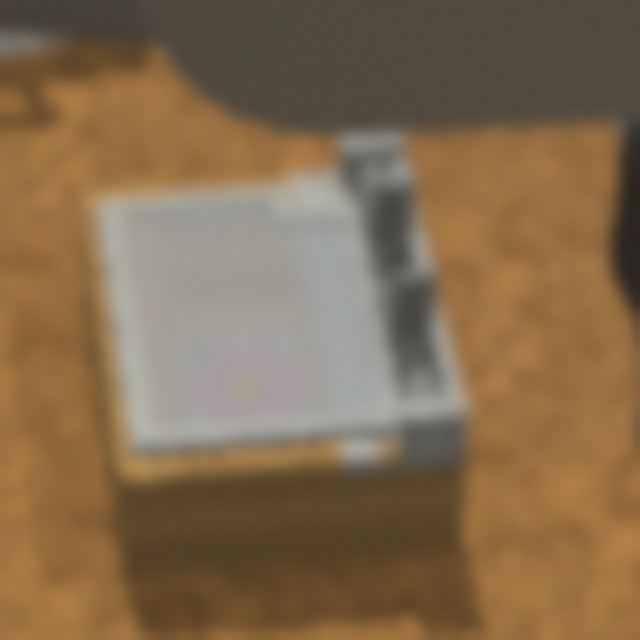

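View pics/sideEf.png

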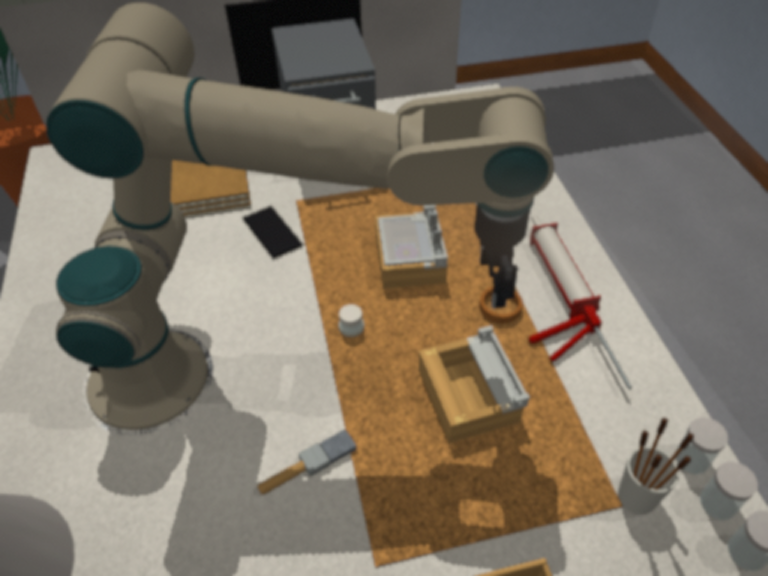

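```bash
python3 - <<'E'
from h import *
np.set_printoptions(precision=4,suppress=True)
T=lambda x,y:px((180,130),8,x,y); S=lambda x,y:px((240,120),8,x,y)
for z in(.108,.1):
  a=onz('top',*T(233,155),z);b=onz('top',*T(372,172),z);print('tabs full',np.linalg.norm(a-b))
  a=onz('top',*TE(311,115),z);b=onz('top',*TE(471,100),z);print('tabs empty0',np.linalg.norm(a-b))
def cl(f,n,h,yaw):
    D=np.load(f)['d'];K,R,t=P(n);v,u=np.mgrid[:384,:512]; r=np.stack([u,v,np.ones_like(u)],-1)@np.linalg.inv(K).T*D[...,None]
    X=((r-t)@R).reshape(-1,3); r=X[:,:2]-h;ex=np.array([np.cos(yaw),np.sin(yaw)]);ey=np.array([-ex[1],ex[0]]);return np.c_[r@ex*1000,r@ey*1000,X[:,2]*1000]
for nm,f,h,yaw in(('full','E',(.591,.178),-.12),('empty0','0',(.6134,-.1691),.0745)):
  for n in('top','side'):
    C=cl(f'pics/{n}{f}.npz',n,h,yaw)
    t=C[(C[:,2]>92)&(C[:,2]<112)&(abs(C[:,0])<12)&(abs(C[:,1])<50)]
    g=[t[t[:,1]>-7],t[t[:,1]<-7]]
    print(nm,n,'tabs',[ (len(k),np.median(k,0),np.percentile(k[:,1],[5,95])) for k in g])
    p=C[(C[:,2]>50)&(C[:,2]<75)&(C[:,0]>-105)&(C[:,0]<-12)&(C[:,1]>-65)&(C[:,1]<60)]
    print('   panel z fit',np.linalg.lstsq(np.c_[p[:,:2],np.ones(len(p))],p[:,2],rcond=None)[0],p[:,2].std())
E
python3 - <<'E'
import sys;sys.path.insert(0,'.')
import os;os.chdir('.')
from h import *
s=np.load('pics/sideE.npz')['p'];t=np.load('pics/topE.npz')['p']
save('c1.png',t,(188,143,248,165),13);save('c2.png',s,(275,133,305,183),12)
E
```

```text
tabs full 0.0525556239590394
tabs empty0 0.052705981292241605
tabs full 0.05293069155605734
tabs empty0 0.053082121926917726
full top tabs [(16, array([ -2.178 ,  16.7485, 108.2183]), array([10.2052, 21.3935])), (28, array([ -3.0117, -29.8891,  97.0873]), array([-36.4975,  -7.3361]))]
   panel z fit [-0.0033  0.0076 64.4414] 2.3762834868755847
full side tabs [(27, array([  1.6186,  14.5005, 102.4797]), array([12.0568, 18.3007])), (38, array([  0.6237, -36.9087, 101.9926]), array([-41.8557, -10.69  ]))]
   panel z fit [ 0.      0.0171 64.0937] 2.255444314408941
empty0 top tabs [(23, array([ -2.0892,  19.99  , 105.1296]), array([-4.7839, 22.7876])), (21, array([ -1.1996, -29.8946, 101.4973]), array([-33.0059,  -8.4167]))]
   panel z fit [ 0.0006 -0.0041 63.4788] 2.4238991704191952
empty0 side tabs [(39, array([ -1.2073,  15.5198, 102.6172]), array([12.5181, 20.3513])), (43, array([ -0.4302, -36.087 , 100.2574]), array([-38.3085, -15.1639]))]
   panel z fit [-0.0015 -0.0015 63.3806] 1.9430451696731552
```

View pics/c1.png

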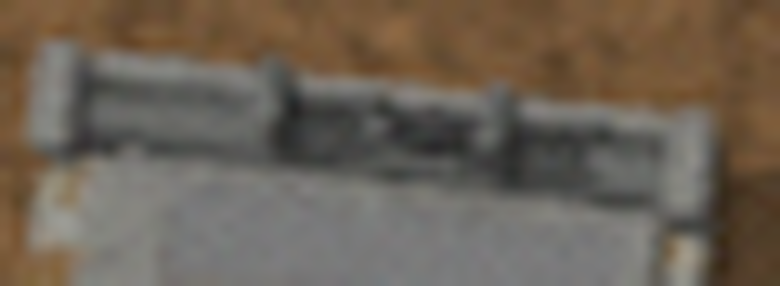

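View pics/c2.png

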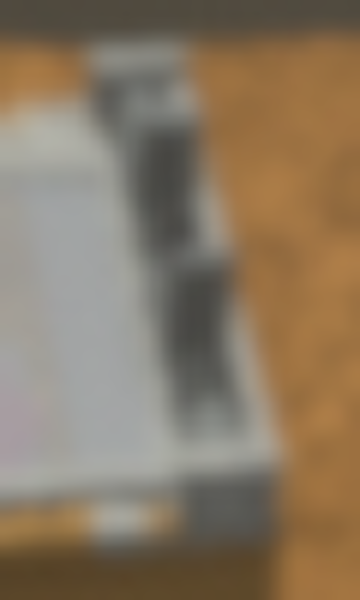

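```bash
python3 - <<'E'
from h import *
np.set_printoptions(precision=4,suppress=True)
h=np.array((.591,.178));yaw=-.12
def cl(f,n):
    D=np.load(f)['d'];K,R,t=P(n);v,u=np.mgrid[:384,:512]; r=np.stack([u,v,np.ones_like(u)],-1)@np.linalg.inv(K).T*D[...,None]
    X=((r-t)@R).reshape(-1,3); r=X[:,:2]-h;ex=np.array([np.cos(yaw),np.sin(yaw)]);ey=np.array([-ex[1],ex[0]]);return np.c_[r@ex*1000,r@ey*1000,X[:,2]*1000]
def fit(p): 
    A=np.c_[p[:,:2],np.ones(len(p))]
    return np.linalg.lstsq(A,p[:,2],rcond=None)[0],len(p),p[:,2].std()
for n in('top','side'):
    C=cl(f'pics/{n}0.npz',n)
    k=C[(C[:,2]>50)&(C[:,2]<72)&(abs(C[:,1])<62)&(C[:,0]<2)&(C[:,0]>-28)];print(n,'seat before',fit(k))
    k=C[(C[:,2]>50)&(C[:,2]<72)&(abs(C[:,1])<75)&(C[:,0]<-107)&(C[:,0]>-116)];print(n,'rim before',fit(k))
    C=cl(f'pics/{n}E.npz',n)
    k=C[(C[:,2]>50)&(C[:,2]<72)&(abs(C[:,1])<58)&(C[:,0]<-12)&(C[:,0]>-30)];print(n,'panel near hinge now',fit(k))
    k=C[(C[:,2]>50)&(C[:,2]<72)&(abs(C[:,1])<58)&(C[:,0]<-60)&(C[:,0]>-105)];print(n,'panel front now',fit(k))
    for y0,y1 in((25,60),(-60,-35)):
        k=C[(C[:,2]>66)&(C[:,2]<86)&(C[:,1]>y0)&(C[:,1]<y1)&(abs(C[:,0])<5)];print(n,'barrel top',y0,len(k),np.median(k[:,2]))
E
```

```text
top seat before (array([-0.0104,  0.0017, 60.5057]), 376, np.float64(2.304643940048351))
top rim before (array([-0.013 ,  0.0018, 59.5791]), 138, np.float64(2.2239338092049206))
top panel near hinge now (array([ 0.0643,  0.0041, 65.8444]), 212, np.float64(2.279968567718282))
top panel front now (array([-0.0166,  0.0129, 63.2341]), 530, np.float64(2.2372588609050483))
top barrel top 25 31 77.13838541073267
top barrel top -60 27 75.75670323479059
side seat before (array([-0.0059, -0.0008, 60.185 ]), 258, np.float64(1.9798755535128685))
side rim before (array([ 0.2172, -0.0039, 84.142 ]), 99, np.float64(2.000274630370514))
side panel near hinge now (array([ 0.0644,  0.0135, 65.4139]), 146, np.float64(2.1583307142996335))
side panel front now (array([ 0.0006,  0.0171, 64.1511]), 387, np.float64(2.271111634944314))
side barrel top 25 7 76.1372302712348
side barrel top -60 24 77.39217641240536
```

Tab spacing is 52.6 mm against 52.7 when first hung, so the pin is home. The panel seems about 1 to 1.5 mm high at the sprung end, though (slope 0.01 to 0.017, against about 0 before). I'll press that end down gently with closed fingertips.

>>> drive_tool:
  moves:
    - [-2,35,0,0,0,0,0.5]
    - [-4,80,0,0,0,0,0.3]
    - [-7,130,0,0,0,0,0.1]
    - [-10,180,0,0,0,0,0]
    - [-13,230,0,0,0,0,0]
    - [-16,280,0,0,0,0,0]
    - [-18,325,0,0,0,0,0]
    - [-19,353,0,0,0,0,0]

```text
time: 25.52
eef_pos: [0.5692, 0.2239, 0.2152]
tool_rot: [0.0, 0.058, 0.998, 0.0]
ft_force: [0.4, -0.2, -0.2]
grip_width: -0.0
```

>>> drive_tool:
  moves:
    - [0,0,-20,0,0,0,0]
    - [0,0,-45,0,0,0,0]
    - [0,0,-70,0,0,0,0]
    - [0,0,-95,0,0,0,0]
    - [0,0,-115,0,0,0,0]
    - [0,0,-128,0,0,0,0]
    - [0,0,-135,0,0,0,0]
    - [0,0,-135,0,0,0,0]

```text
time: 26.52
eef_pos: [0.5705, 0.2204, 0.0795]
tool_rot: [-0.0, 0.06, 0.998, 0.0]
ft_force: [0.3, -0.3, 0.4]
grip_width: -0.0001
```

```bash
python3 look.py p1
```

```text
26.525 [ 0.2633 -0.3338  0.3801] [-0.0615 -0.0285 -0.0155] [0.5705 0.2204 0.0795] [-0.      0.0601  0.9982  0.    ] -8.376421662431963e-05
```

View pics/p1.png

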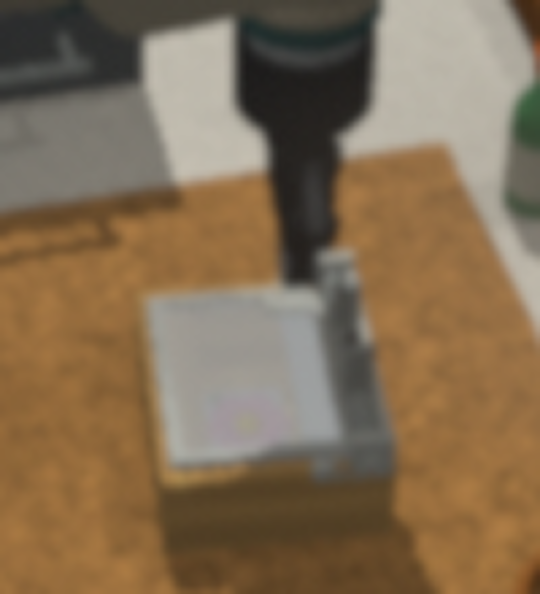

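>>> drive_tool:
  moves:
    - [0,-2,-5,0,0,0,0]
    - [0,-3,-10,0,0,0,0]
    - [0,-3,-13,0,0,0,0]
    - [0,-3,-16,0,0,0,0]
    - [0,-3,-18,0,0,0,0]
    - [0,-3,-18,0,0,0,0]

```text
time: 27.32
eef_pos: [0.5704, 0.2173, 0.0613]
tool_rot: [-0.0, 0.06, 0.998, -0.0]
ft_force: [-1.1, -0.2, -0.4]
grip_width: -0.0001
```

>>> drive_tool:
  moves:
    - [0,0,-1.5,0,0,0,0]
    - [0,0,-3,0,0,0,0]
    - [0,0,-3,0,0,0,0]

```text
time: 27.7
eef_pos: [0.5703, 0.2173, 0.0582]
tool_rot: [-0.0, 0.06, 0.998, -0.0]
ft_force: [0.6, 0.3, 0.5]
grip_width: 0.0002
```

>>> drive_tool:
  moves:
    - [0,0,-1.5,0,0,0,0]
    - [0,0,-3,0,0,0,0]
    - [0,0,-3,0,0,0,0]

```text
time: 28.08
eef_pos: [0.5703, 0.2173, 0.0552]
tool_rot: [-0.0, 0.06, 0.998, -0.0]
ft_force: [-0.1, -0.3, 0.0]
grip_width: -0.0001
```

>>> drive_tool:
  moves:
    - [0,0,-1.2,0,0,0,0]
    - [0,0,-2,0,0,0,0]
    - [0,0,-2,0,0,0,0]

```text
time: 28.45
eef_pos: [0.5704, 0.2173, 0.0533]
tool_rot: [-0.0, 0.06, 0.998, -0.0]
ft_force: [0.3, 1.1, -0.3]
grip_width: 0.0
```

>>> drive_tool:
  moves:
    - [0,0,-1.2,0,0,0,0]
    - [0,0,-2,0,0,0,0]
    - [0,0,-2,0,0,0,0]

```text
time: 28.82
eef_pos: [0.5704, 0.2173, 0.0514]
tool_rot: [-0.0, 0.06, 0.998, 0.0]
ft_force: [-0.9, -0.8, 0.0]
grip_width: -0.0002
```

```bash
python3 look.py p2
```

```text
28.825 [-0.9322 -0.7884  0.0333] [0.0159 0.0046 0.032 ] [0.5704 0.2173 0.0514] [-0.      0.0601  0.9982  0.    ] -0.00019661655312234086
```

View pics/p2.png

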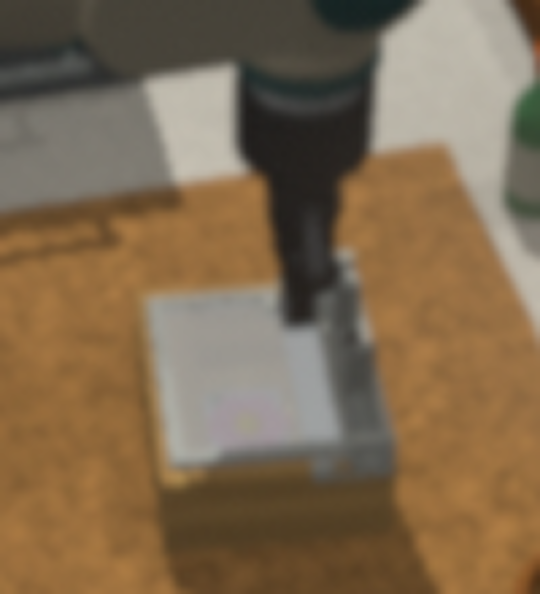

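>>> drive_tool:
  moves:
    - [0,0,-0.8,0,0,0,0]
    - [0,0,-1.5,0,0,0,0]
    - [0,0,-1.5,0,0,0,0]

```text
time: 29.25
eef_pos: [0.5705, 0.2173, 0.0503]
tool_rot: [0.0, 0.06, 0.998, 0.0]
ft_force: [-1.8, -0.8, 3.5]
grip_width: 0.0001
```

>>> drive_tool:
  moves:
    - [0,0,-0.8,0,0,0,0]
    - [0,0,-1.5,0,0,0,0]
    - [0,0,-1.5,0,0,0,0]

```text
time: 29.62
eef_pos: [0.5706, 0.2173, 0.0502]
tool_rot: [0.0, 0.06, 0.998, 0.0]
ft_force: [-6.6, -2.9, 11.6]
grip_width: -0.0
```

Firm at 11.6 N with no more give, so that end is down on the seat. I'll retreat and recheck.

>>> drive_tool:
  moves:
    - [0,0,3,0,0,0,0]
    - [0,0,10,0,0,0,0]
    - [0,0,30,0,0,0,0]
    - [0,0,60,0,0,0,0]
    - [0,0,95,0,0,0,0]
    - [0,0,130,0,0,0,0]
    - [0,0,160,0,0,0,0]
    - [0,0,175,0,0,0,0]

```text
time: 30.62
eef_pos: [0.571, 0.2175, 0.2268]
tool_rot: [0.002, 0.06, 0.998, 0.001]
ft_force: [0.1, 0.1, -0.3]
grip_width: -0.0
```

>>> drive_tool:
  moves:
    - [0,-40,0,0,0,0,0.5]
    - [0,-90,0,0,0,0,0.5]
    - [0,-145,0,0,0,0,0.5]
    - [0,-200,0,0,0,0,0.5]
    - [0,-255,0,0,0,0,0.5]
    - [0,-310,0,0,0,0,0.5]
    - [0,-350,0,0,0,0,0.5]
    - [0,-350,0,0,0,0,0.5]

```text
time: 31.62
eef_pos: [0.5698, -0.1353, 0.2229]
tool_rot: [-0.001, 0.062, 0.998, 0.0]
ft_force: [-0.5, 0.3, -0.4]
grip_width: 0.0431
```

```bash
python3 - <<'E'
from h import *
np.set_printoptions(precision=4,suppress=True)
print(read_state()['time'])
Ds={}
for n in('top','side'):
    L=[];
    for i in range(4):
        p,d=camera(n); L.append(np.where(d>0,d,np.nan))
    np.savez('pics/%sG.npz'%n,p=p,d=np.nanmean(L,0)); save(n+'G.png',p,(180,130,260,210) if n=='top' else (240,120,320,200),7)
    if n=='side': save('sideGf.png',p,s=1.5)
h=np.array((.591,.178));yaw=-.12
def cl(f,n):
    D=np.load(f)['d'];K,R,t=P(n);v,u=np.mgrid[:384,:512]; r=np.stack([u,v,np.ones_like(u)],-1)@np.linalg.inv(K).T*D[...,None]
    X=((r-t)@R).reshape(-1,3); r=X[:,:2]-h;ex=np.array([np.cos(yaw),np.sin(yaw)]);ey=np.array([-ex[1],ex[0]]);return np.c_[r@ex*1000,r@ey*1000,X[:,2]*1000]
def fit(p): return np.linalg.lstsq(np.c_[p[:,:2],np.ones(len(p))],p[:,2],rcond=None)[0],len(p),p[:,2].std()
for n in('top','side'):
  for g in 'EG':
    C=cl(f'pics/{n}{g}.npz',n);C=C[np.isfinite(C[:,2])]
    k=C[(C[:,2]>50)&(C[:,2]<72)&(C[:,1]<58)&(C[:,1]>-65)&(C[:,0]<-14)&(C[:,0]>-105)];print(n,g,'panel',fit(k))
E
```

```text
31.625
top E panel (array([-0.0028,  0.008 , 64.4415]), 1143, np.float64(2.3286434397518594))
top G panel (array([-0.0039,  0.0001, 63.7262]), 1152, np.float64(1.2097655057216852))
side E panel (array([-0.0016,  0.0162, 63.946 ]), 813, np.float64(2.202943226032751))
side G panel (array([ 0.    , -0.0006, 63.3572]), 805, np.float64(1.0906336657660465))
```

View pics/topG.png

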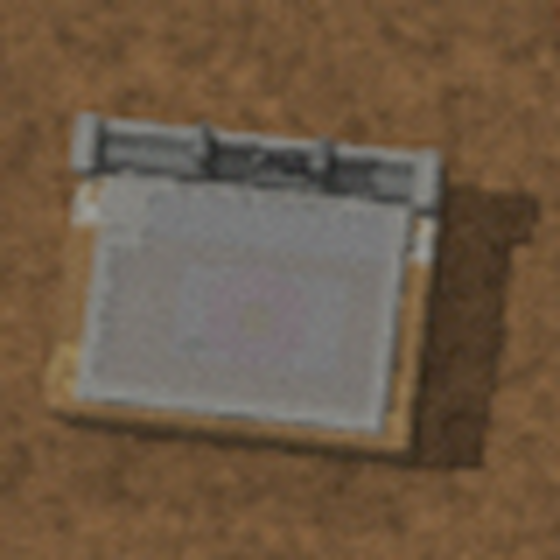

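View pics/sideGf.png

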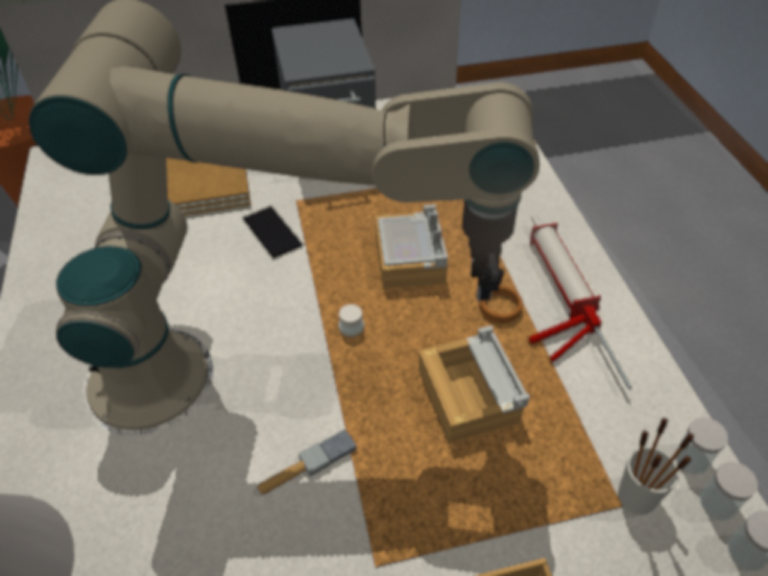

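The panel is now flat, with slope about 0 in both views. I'll recheck the tab spacing more closely, since the tabs look to be near (206,145) and (322,155) in this crop.

```bash
python3 - <<'E'
from h import *
for g in 'EG':
    p=np.load(f'pics/top{g}.npz')['p']; save(f'tab{g}.png',p,(200,140,236,164),20)
    p=np.load(f'pics/side{g}.npz')['p']; save(f'stab{g}.png',p,(275,135,303,177),14)
p=np.load('pics/top0.npz')['p']; save('tab0.png',p,(316,134,352,158),20)
a=cv2.imread('pics/tabE.png');b=cv2.imread('pics/tabG.png');
cv2.imwrite('pics/tabEG.png',cv2.resize(np.vstack([a,b]),None,fx=.6,fy=.6))
a=cv2.imread('pics/stabE.png');b=cv2.imread('pics/stabG.png');cv2.imwrite('pics/stabEG.png',np.hstack([a,b]))
E
```

```text
(no output)
```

View pics/tabEG.png

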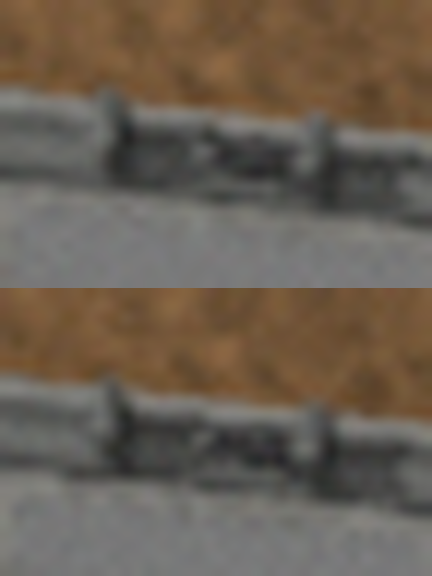

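View pics/stabEG.png

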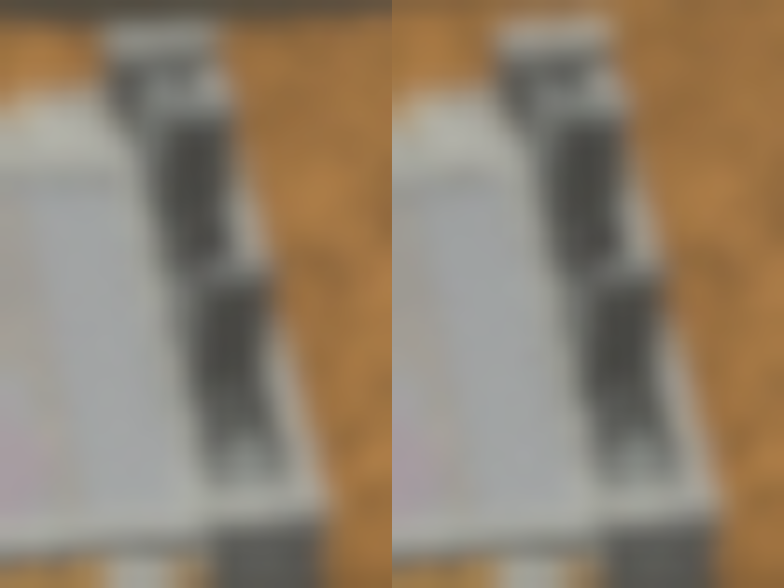

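Tab spacing is unchanged at about 52.4 mm in the top crop, so the pin is home. Handing in.

```bash
python3 -c "
from bench import *
print(close_job(), read_state()['time'])"
```

```text
the job is handed in; nothing more can be done
the job is handed in; nothing more can be done
```

The flap now hangs on the case with the flower, both hinge pins in the bracket holes and the panel shut and flat. I handed the job in at about 32 s; no verdict is reported.

**How it went:** I pinched the tabs at 32 N and lifted the flap off the empty case. I lowered it in front of the other bracket and slid it back until I felt the backstop at x ≈ 0.5905 m. I then slid it towards -y to a hard stop at about 14 N, and opened the fingers so the sprung pin went into its hole.

**Last checks:**
- **Sprung pin:** the tabs stand about 52.5 mm apart, the same as when first hung (52.7 mm). A missed hole would show about 45 to 48 mm.
- **Fixed pin:** the panel's -y edge measured about 69 mm from the bracket centre, which is right for home. The case edge in the same view read a few mm off, so this is good to 2–3 mm.
- **Panel:** flat, with a slope of about 0 in both views, at rim height.
- **Bystanders:** the jar, tape, phone and brush look untouched, and the robot was clear of everything.

**What disagreed:**
- The fingertips stood about 37 mm higher than the text's TCP and tip figures give, so I went down by camera and force instead.
- After the pin went in, the sprung end of the flap sat about 1 to 1.5 mm high. I pressed it down gently with the closed fingertips (about 12 N).

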